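# Fit the serving arms to the revolving table stand

## Task

Hang every blue serving arm that lies on the table on the revolving stand, one to a bay: hook both its claws into the two slotted uprights, then press it down until the yellow catch snaps out over its toe. Load a bay only while it stands at the front over the red pointer, and turn the stand by the red knob on top, click by click, to bring up a free bay; when all the arms are locked, turn it on to its last click so that the yellow board faces the front. Leave the other things on the table where they are.

Things in the scene. Friction and masses are not known exactly. Their poses are not given: they have to be found in the camera images.
- stand: Round dark base of the revolving stand, 224 mm across, 26 mm high, fixed to the table. Origin at the centre of its underside, on the turning axis. Its own -x is its front (roughly towards the robot; position and yaw vary), marked by a red pointer on the rim.
- turret (a joint): Angle of the upper part on the base, rad, counter-clockwise from above. Clicks every 60 degrees (detent, 0.3 N m at most): at 0 bay0 is in front, at 1.047 bay1, at 2.094 bay2, at 3.142 the yellow board (last click). Stops at -0.12 and 3.26. Let go within 20 degrees of a click it swings there by itself.
- turn_grip (a point): Grip point of the red bar knob on top, on the turning axis, 185 mm above the table; axes turn with the upper part (yaw = stand's yaw + turret). Bar 60 mm along its x, 14 mm thick in y, 164 to 198 mm above the table. Under it a steel disc, 166 mm across, top at 156 mm.
- front (a point): Point on the base frame where the origin of a bay lies when that bay is at the front: 85 mm from the axis towards the front, 100 mm above the table. Axes as stand.
- board_mid (a point): Middle of the yellow board (86 mm wide, 104 mm high), on its outer face, 83 mm from the axis, 100 mm above the table.
- bay0 (a point): Bay 0: two white slotted uprights 5 mm thick, 24 mm wide, centred at y = +-28 mm, each with one slot 14 mm wide, 34 mm high. Origin midway between them, on their outer face, at the slots' lower edge (100 mm above the table). Own +x points inwards to the axis, z up; uprights reach z -58 to 50 mm. A hung arm has the same axes as its bay.
- catch0 (a joint): How far the yellow sprung catch in the middle of bay0 is pushed in, m (0 = out, at most 0.009). It sticks out 6 mm, 16 mm wide; flat underside 29 mm below the bay's origin, top sloping back from 27 to 18 mm below it. An arm pressed down (5 to 15 N) pushes it in with its toe; it snaps out over the toe, leaving 2 mm of play.
- bay1 (a point): Bay 1: two white slotted uprights 5 mm thick, 24 mm wide, centred at y = +-28 mm, each with one slot 14 mm wide, 34 mm high. Origin midway between them, on their outer face, at the slots' lower edge (100 mm above the table). Own +x points inwards to the axis, z up; uprights reach z -58 to 50 mm. A hung arm has the same axes as its bay.
- catch1 (a joint): How far the yellow sprung catch in the middle of bay1 is pushed in, m (0 = out, at most 0.009). It sticks out 6 mm, 16 mm wide; flat underside 29 mm below the bay's origin, top sloping back from 27 to 18 mm below it. An arm pressed down (5 to 15 N) pushes it in with its toe; it snaps out over the toe, leaving 2 mm of play.
- bay2 (a point): Bay 2: two white slotted uprights 5 mm thick, 24 mm wide, centred at y = +-28 mm, each with one slot 14 mm wide, 34 mm high. Origin midway between them, on their outer face, at the slots' lower edge (100 mm above the table). Own +x points inwards to the axis, z up; uprights reach z -58 to 50 mm. A hung arm has the same axes as its bay.
- catch2 (a joint): How far the yellow sprung catch in the middle of bay2 is pushed in, m (0 = out, at most 0.009). It sticks out 6 mm, 16 mm wide; flat underside 29 mm below the bay's origin, top sloping back from 27 to 18 mm below it. An arm pressed down (5 to 15 N) pushes it in with its toe; it snaps out over the toe, leaving 2 mm of play.
- armA: Blue serving arm, 0.16 kg, standing on its underside as it will hang; may be absent. Origin on the underside, in the plane of the back plate's outer face; +x to its claws. Plate x -8 to 0, 76 mm wide, 50 high, window above a 9 mm high toe. Beam: 14 mm thick in y, x -115 to -8, z 10 to 36; grip near x = -75. Orange press pad: x -30 to 0, 28 mm wide, top at z = 50.
- armA_seat (a point): Point of the arm at x 0, z 40 mm; on the bay's origin when home; axes as the arm. Claws at y = +-28, 7 mm wide: tongue x 0 to 16, z 40 to 50; lip x 7 to 16 down to z 24. To hang: arm level, 20 mm above its final height (underside 60 mm over the table when home), claws through both slots till the plate meets the uprights, then down; it rests on the catch until pressed.
- armB: Blue serving arm, 0.16 kg, standing on its underside as it will hang; may be absent. Origin on the underside, in the plane of the back plate's outer face; +x to its claws. Plate x -8 to 0, 76 mm wide, 50 high, window above a 9 mm high toe. Beam: 14 mm thick in y, x -115 to -8, z 10 to 36; grip near x = -75. Orange press pad: x -30 to 0, 28 mm wide, top at z = 50.
- armB_seat (a point): Point of the arm at x 0, z 40 mm; on the bay's origin when home; axes as the arm. Claws at y = +-28, 7 mm wide: tongue x 0 to 16, z 40 to 50; lip x 7 to 16 down to z 24. To hang: arm level, 20 mm above its final height (underside 60 mm over the table when home), claws through both slots till the plate meets the uprights, then down; it rests on the catch until pressed.
- armC: Blue serving arm, 0.16 kg, standing on its underside as it will hang; may be absent. Origin on the underside, in the plane of the back plate's outer face; +x to its claws. Plate x -8 to 0, 76 mm wide, 50 high, window above a 9 mm high toe. Beam: 14 mm thick in y, x -115 to -8, z 10 to 36; grip near x = -75. Orange press pad: x -30 to 0, 28 mm wide, top at z = 50.
- armC_seat (a point): Point of the arm at x 0, z 40 mm; on the bay's origin when home; axes as the arm. Claws at y = +-28, 7 mm wide: tongue x 0 to 16, z 40 to 50; lip x 7 to 16 down to z 24. To hang: arm level, 20 mm above its final height (underside 60 mm over the table when home), claws through both slots till the plate meets the uprights, then down; it rests on the catch until pressed.
- lunch_box: Bystander: round steel lunch box, 126 mm across, 70 mm high, origin at the underside centre.
- plate: Bystander: yellow plate, 210 mm across, origin at the underside centre.
- jar: Bystander: glass jar with clamp latch, 82 mm across, 110 mm high, origin at the underside centre.
- spoon: Bystander: wooden spoon, 240 mm, origin at the underside middle.
- katoris: Bystander: two stacked pink katoris (moving as one), 84 mm across, 48 mm high, origin at the underside centre.
- tumbler: Bystander: steel tumbler, 72 mm across, 100 mm high, origin at the underside centre.

How it is judged:
At the end, for the whole second after the job is handed in: Every arm present is locked in a bay: seat point within 8 mm of the bay origin and at most 3 mm above it, level within 0.15 rad, that catch back out (under 2 mm); turret within 0.09 rad of 3.142, yellow board in front; arms still and released (((distance between armA_seat and bay0 below 0.008 m and z of armA_seat in the frame of bay0 below 0.003 m and value of joint catch0 below 0.002 m and angle between armA's own z axis and vertical below 0.15 rad) or (distance between armA_seat and bay1 below 0.008 m and z of armA_seat in the frame of bay1 below 0.003 m and value of joint catch1 below 0.002 m and angle between armA's own z axis and vertical below 0.15 rad) or (distance between armA_seat and bay2 below 0.008 m and z of armA_seat in the frame of bay2 below 0.003 m and value of joint catch2 below 0.002 m and angle between armA's own z axis and vertical below 0.15 rad)) and ((distance between armB_seat and bay0 below 0.008 m and z of armB_seat in the frame of bay0 below 0.003 m and value of joint catch0 below 0.002 m and angle between armB's own z axis and vertical below 0.15 rad) or (distance between armB_seat and bay1 below 0.008 m and z of armB_seat in the frame of bay1 below 0.003 m and value of joint catch1 below 0.002 m and angle between armB's own z axis and vertical below 0.15 rad) or (distance between armB_seat and bay2 below 0.008 m and z of armB_seat in the frame of bay2 below 0.003 m and value of joint catch2 below 0.002 m and angle between armB's own z axis and vertical below 0.15 rad)) and ((distance between armC_seat and bay0 below 0.008 m and z of armC_seat in the frame of bay0 below 0.003 m and value of joint catch0 below 0.002 m and angle between armC's own z axis and vertical below 0.15 rad) or (distance between armC_seat and bay1 below 0.008 m and z of armC_seat in the frame of bay1 below 0.003 m and value of joint catch1 below 0.002 m and angle between armC's own z axis and vertical below 0.15 rad) or (distance between armC_seat and bay2 below 0.008 m and z of armC_seat in the frame of bay2 below 0.003 m and value of joint catch2 below 0.002 m and angle between armC's own z axis and vertical below 0.15 rad)) and value of joint turret between 3.0516 and 3.2316 rad and linear speed of each of armA, armB, armC below 0.02 m/s); the robot touches nothing.
It fails at once if an arm is handled in a bay that is not at the front (over 30 degrees away) ((contact force between the fingers and armA above 0.5 N and distance between armA_seat and bay0 below 0.025 m and horizontal distance between armA_seat and front above 0.055 m) or (contact force between the fingers and armA above 0.5 N and distance between armA_seat and bay1 below 0.025 m and horizontal distance between armA_seat and front above 0.055 m) or (contact force between the fingers and armA above 0.5 N and distance between armA_seat and bay2 below 0.025 m and horizontal distance between armA_seat and front above 0.055 m) or (contact force between the fingers and armB above 0.5 N and distance between armB_seat and bay0 below 0.025 m and horizontal distance between armB_seat and front above 0.055 m) or (contact force between the fingers and armB above 0.5 N and distance between armB_seat and bay1 below 0.025 m and horizontal distance between armB_seat and front above 0.055 m) or (contact force between the fingers and armB above 0.5 N and distance between armB_seat and bay2 below 0.025 m and horizontal distance between armB_seat and front above 0.055 m) or (contact force between the fingers and armC above 0.5 N and distance between armC_seat and bay0 below 0.025 m and horizontal distance between armC_seat and front above 0.055 m) or (contact force between the fingers and armC above 0.5 N and distance between armC_seat and bay1 below 0.025 m and horizontal distance between armC_seat and front above 0.055 m) or (contact force between the fingers and armC above 0.5 N and distance between armC_seat and bay2 below 0.025 m and horizontal distance between armC_seat and front above 0.055 m)).
It fails at once if one of the other things on the table is shifted by more than 30 mm (distance of any of lunch_box, plate, jar, spoon, katoris, tumbler from where it was at the start of the episode above 0.03 m).
Of armA, armB, armC only 2 to 3 are there at a start; the rules pass over those that are not, and their reading is None.
At some moment in a run one of armA, armB, armC may be knocked a few centimetres aside while the robot is not near it.
It also fails if it takes over 210 s, if anything falls off the work surface, if the arm or the gripper's body presses on something with over 40 N, if the wrist force passes 120 N, or if a joint passes its speed limit or range.

## Robot

A 6-joint arm with a two-finger parallel gripper is mounted at the origin on the work surface. World frame = base frame: x ahead of the robot, y to its left, z up, the work surface at z = 0. Lengths are in m, angles in rad, forces in N, time in s.
With the tool pointing down it reaches from about 0.4 to 0.825 m from the base axis. Payload 7 kg.
Tool frame: the origin (TCP) lies at the very end of the fingers, on their centre line; the grasp point (between the pads) lies 19 mm behind it; z points along the fingers, y is the direction in which the jaws open and shut (so a half turn about z gives the same grasp; the last joint's range is limited). The gripper opens to 88 mm and grips with 3 to 60 N. Pads are 19 mm wide; open, the fingers measure 130 mm over their backs; the gripper's body (78 mm by 193 mm) begins 47 mm behind the grasp point.
Start: joints at [-0.952, 0.359, 0.012, 0, -1.224, -0.288], TCP at [0.219, -0.638, 0.227] pointing down, gripper open.
Joint ranges: [-3.07, 3.07], [-1.43, 2.12], [-1.02, 1.25], [-3.03, 1.67], [-3.05, -0], [-3.03, 3.03]. Speed limits (rad/s): [2.39, 2.39, 3.01, 3.14, 3.14, 3.14].

## Interface

Orientations are given as [roll, pitch, yaw] about the fixed x, y, z axes, in that order (R = Rz(yaw) Ry(pitch) Rx(roll)).
In Python, from station import arm gives the robot as it stands.
- The arm moves only by the shell command python3 -m inch 'ROWS' [FORCE]. ROWS is text: rows parted by semicolons, each of 7 numbers parted by spaces: the closure, from 0 (fully open) to 1 (shut), then the shift along the tool's x, y, z each as a share of 300 mm, from -1 to 1, then the turn, a rotation vector about the tool's x, y, z each as a share of 60 degrees, from -1 to 1. In form: grip tx ty tz rx ry rz; .... A call has 1 to 12 rows; each row is the pose to reach, as a shift and turn from the pose commanded when the call began, along the tool's axes at that moment; what a row does not reach only later rows make up. A row lasts 1/10 s, in which the tool goes at most 50 mm and 8.59 degrees, less where a joint would pass 70% of its speed; a pose out of reach is approached as far as the arm can. A call with a number of a shift or a turn outside -1 to 1 is refused whole. A call with a gripper value outside its range is refused whole. The fingers move at their own pace and stop on an object; FORCE is the grip in N (left out, the last holds). Time passes only in rows, so rows that repeat a pose let the fingers close. It gives the time, the measured TCP pose, the force and the opening at its end, in the units of the state.
- arm.get_state(): the state, without advancing time (a new reading comes with each control period).
- arm.grab_frame(name): name is "scene" or "top" or "wrist"; returns a dict with "img" (420x560x3 uint8, red, green, blue), "range_z" (420x560 float32, m along the optical axis (not along the pixel's ray), 0 where there is no reading), "fx", "fy", "cx", "cy" (pixels), "extrinsics" (4x4, takes a point from world to camera coordinates); the wrist camera has in their place "tool_from_camera" (4x4, takes a point from camera to tool coordinates, whose origin is the TCP and whose axes are the flange's). Camera axes: x right, y up, looking along -z (the intrinsics and any distortion apply to the point x, -y, -z); pixel columns grow to the right and rows downward; lengths in m; the calibration is good to about 2 mm. The wrist camera is an equidistant fisheye: a pixel r from the principal point sees the ray r / f radians off the axis. A picture is of the moment at which its call begins: read the wrist's pose just before it.
- arm.job_done(): hands the job in, once; it reports no verdict.
The state is a dict: "t": time; "q": joint angles; "qd": joint speeds; "joint_efforts": joint torques, N m; "eef_pos": TCP position; "ee_rot": TCP orientation; "force": force on the tool from outside, world axes, zero at the start; "moment": the same for the moment, N m; "width": finger opening in m.
Only numpy, scipy, OpenCV 4.12 (cv2) and the standard library are available. Lean on these libraries where they do the work, as an engineer would, in place of code of your own. Each camera call takes 0.05 s, during which the arm holds its last target.

## Working session

There is one attempt and no reset: what is moved stays moved. The work goes in short steps, Python scripts to look and compute and a shell command to move; the robot and the scene stay as the last step left them, time stands still between calls to the robot, and variables do not carry over. Pictures are saved under pics/ and viewed, and the job is handed in when it is done.

```bash
ls -la; mkdir -p pics
python3 - <<'E'
from station import arm
import cv2
s=arm.get_state();print({k:(s[k]) for k in s})
for n in ["scene","top","wrist"]:
    f=arm.grab_frame(n)
    cv2.imwrite(f"pics/{n}0.png",f["img"][:,:,::-1])
    print(n,f["fx"],f["fy"],f["cx"],f["cy"],f.keys()); print(f.get("extrinsics",f.get("tool_from_camera")))
E
```

```text
total 12
drwxr-xr-x  3 agent agent 4096 Dec  5 22:22 .
drwxr-xr-x 23 root  root  4096 Dec  5 22:22 ..
drwxr-xr-x  2 agent agent 4096 Dec  5 22:22 pics
{'t': 0.0, 'q': array([-9.51913233e-01,  3.59354366e-01,  1.10532239e-02, -3.65510842e-04,
       -1.22409150e+00, -2.88119279e-01]), 'qd': array([ 1.63374214e-04, -2.88585990e-04, -2.34348837e-04, -1.45922973e-04,
        7.85245061e-05,  8.06175584e-04]), 'joint_efforts': array([ 4.10064797e-05, -5.82729757e+01,  2.93056798e+01,  6.99726015e+00,
        7.00436009e-03, -1.58500002e-04]), 'eef_pos': array([ 0.21904685, -0.63794716,  0.22563849]), 'ee_rot': array([ 3.13996450e+00, -1.24196059e-04, -2.81095321e+00]), 'force': array([-0.52421321,  0.4734967 ,  0.66409634]), 'moment': array([-0.00452841, -0.02438629,  0.05285007]), 'width': 0.08744353955587403}
scene 451.88393960592674 451.88393960592674 281.76756895785746 203.2474808476118 dict_keys(['img', 'range_z', 'fx', 'fy', 'cx', 'cy', 'extrinsics'])
[[-8.38323386e-01  5.45170991e-01 -1.57815237e-03  4.47898889e-01]
 [-4.61700218e-01 -7.08422931e-01  5.33825683e-01  1.58400527e-01]
[... 208 characters left out ...]
36 dict_keys(['img', 'range_z', 'fx', 'fy', 'cx', 'cy', 'extrinsics'])
[[ 0.00404464 -0.99992309 -0.01172396 -0.01359387]
 [ 0.99574674  0.00294806  0.09208547 -0.50471171]
 [-0.09204382 -0.01204654  0.99568209 -1.72938657]
 [ 0.          0.          0.          1.        ]]
wrist 325.19226210127806 325.19226210127806 281.18936589121853 209.69089948248288 dict_keys(['img', 'range_z', 'fx', 'fy', 'cx', 'cy', 'tool_from_camera'])
[[ 2.86123263e-04  9.60658181e-01  2.77733284e-01  7.49850957e-02]
 [ 9.99999935e-01 -2.14268672e-04 -2.89069756e-04 -3.31962472e-04]
 [-2.18187685e-04  2.77733348e-01 -9.60658180e-01 -1.58687385e-01]
 [ 0.00000000e+00  0.00000000e+00  0.00000000e+00  1.00000000e+00]]
```

View pics/top0.png

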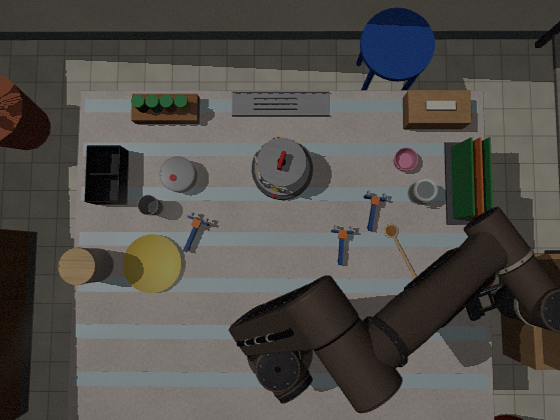

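View pics/scene0.png

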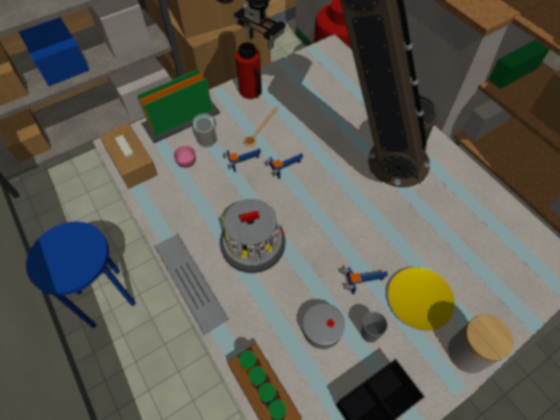

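View pics/wrist0.png

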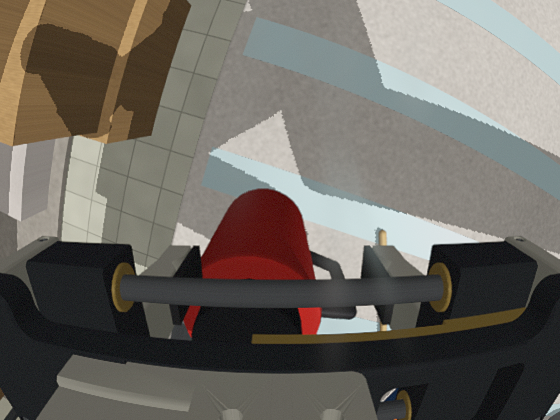

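```bash
cat > h.py <<'E'
import numpy as np, cv2
from station import arm
from scipy.spatial.transform import Rotation as R
np.set_printoptions(precision=4,suppress=True)
def snap(n):
    s=arm.get_state(); f=arm.grab_frame(n); f["s"]=s; f["name"]=n
    if n=="wrist":
        T=np.eye(4);T[:3,:3]=R.from_euler("xyz",s["ee_rot"]).as_matrix();T[:3,3]=s["eef_pos"]
        f["W"]=T@f["tool_from_camera"]
    else: f["W"]=np.linalg.inv(f["extrinsics"])
    return f
def ray(f,u,v):
    x=(u-f["cx"])/f["fx"];y=(v-f["cy"])/f["fy"]
    if f["name"]=="wrist":
        r=np.hypot(x,y); k=np.tan(r)/r if r>1e-9 else 1; x*=k;y*=k
    return np.array([x,-y,-1.])
def atz(f,u,v,z):
    d=f["W"][:3,:3]@ray(f,u,v);o=f["W"][:3,3]
    return o+d*(z-o[2])/d[2]
def cloud(f):
    h,w=f["range_z"].shape;v,u=np.mgrid[:h,:w]
    x=(u-f["cx"])/f["fx"];y=(v-f["cy"])/f["fy"]
    if f["name"]=="wrist":
        r=np.hypot(x,y)+1e-9;k=np.tan(r)/r;x=x*k;y=y*k
    z=f["range_z"];P=np.stack([x*z,-y*z,-z],-1)
    return P@f["W"][:3,:3].T+f["W"][:3,3]
def proj(f,p):
    p=np.linalg.inv(f["W"])@np.append(p,1);x,y=p[0]/-p[2],-p[1]/-p[2]
    if f["name"]=="wrist":
        t=np.hypot(x,y);k=np.arctan(t)/t if t>1e-9 else 1;x*=k;y*=k
    return np.array([f["cx"]+f["fx"]*x,f["cy"]+f["fy"]*y])
def crop(f,name,u0,u1,v0,v1,k):
    cv2.imwrite("pics/"+name,cv2.resize(f["img"][v0:v1,u0:u1,::-1],None,fx=k,fy=k,interpolation=cv2.INTER_CUBIC))
E
python3 - <<'E'
from h import *
f=snap("top")
crop(f,"t_stand.png",240,330,125,210,7)
crop(f,"t_arms.png",320,430,180,280,7)
crop(f,"t_armL.png",140,240,160,260,6)
g=snap("scene"); crop(g,"s_stand.png",210,300,185,275,6)
for n,(f) in (("top",f),("scene",g)):
    P=cloud(f).reshape(-1,3);img=f["img"].reshape(-1,3)
    hsv=cv2.cvtColor(f["img"],cv2.COLOR_RGB2HSV).reshape(-1,3)
    ok=(f["range_z"].reshape(-1)>0)
    orange=ok&(hsv[:,0]>5)&(hsv[:,0]<18)&(hsv[:,1]>150)&(hsv[:,2]>90)&(P[:,2]>.03)&(P[:,2]<.07)
    blue=ok&(hsv[:,0]>100)&(hsv[:,0]<118)&(hsv[:,1]>110)&(P[:,2]>.012)&(P[:,2]<.07)&(P[:,0]>.3)&(P[:,0]<.9)
    print(n,orange.sum(),blue.sum())
    Q=P[blue]; lab=-np.ones(len(Q),int)
    import scipy.cluster.hierarchy as hc
    lab=hc.fcluster(hc.linkage(Q[:,:2]),.03,'distance')
    for l in set(lab):
        if (lab==l).sum()<20: continue
        q=Q[lab==l]; print(l,len(q),q.mean(0),q.min(0),q.max(0))
    Q=P[orange]
    if len(Q)>1:
        lab=hc.fcluster(hc.linkage(Q[:,:2]),.03,'distance')
        for l in set(lab): q=Q[lab==l]; print('o',len(q),q.mean(0))
    red=ok&((hsv[:,0]<5)|(hsv[:,0]>174))&(hsv[:,1]>150)&(P[:,2]>.15)&(P[:,2]<.22)&(P[:,0]>.4)&(abs(P[:,1])<.2)
    q=P[red];print('red',len(q),q.mean(0)); c=q[:,:2]-q[:,:2].mean(0); w,v=np.linalg.eigh(c.T@c/len(c)); print(w**.5,v[:,1],np.degrees(np.arctan2(v[1,1],v[0,1])))
    disc=ok&(hsv[:,1]<60)&(abs(P[:,2]-.156)<.004)&(P[:,0]>.4)&(abs(P[:,1])<.2); q=P[disc];
    (c,r)=cv2.minEnclosingCircle(q[:,:2].astype(np.float32));print('disc',len(q),c,r,q.mean(0))
E
```

```text
top 270 432
1 156 [ 0.4892 -0.3277  0.036 ] [ 0.4247 -0.3739  0.0122] [ 0.5492 -0.3007  0.0628]
3 123 [ 0.3573 -0.2183  0.036 ] [ 0.3046 -0.257   0.0122] [ 0.4206 -0.2056  0.0549]
5 93 [0.3905 0.3195 0.0364] [0.3481 0.2979 0.0255] [0.4331 0.3414 0.0469]
o 62 [ 0.41   -0.2201  0.0506]
o 63 [ 0.5301 -0.3367  0.0486]
o 56 [0.447  0.2967 0.0503]
o 77 [0.837  0.4793 0.0502]
o 3 [0.9041 0.3898 0.0513]
o 4 [0.9044 0.3375 0.0524]
o 4 [0.9068 0.4932 0.0506]
o 1 [0.9035 0.4435 0.0495]
red 85 [ 0.6447 -0.0052  0.1945]
[0.0044 0.0169] [-0.9586  0.2849] 163.446104670829
disc 1286 (0.6464358568191528, -0.0022547575645148754) 0.0867515429854393 [ 0.6475 -0.005   0.1561]
scene 1343 362
1 106 [ 0.4783 -0.3211  0.0303] [ 0.428  -0.3354  0.0138] [ 0.5553 -0.3001  0.0502]
2 97 [ 0.3614 -0.2077  0.0318] [ 0.3129 -0.2216  0.0121] [ 0.4304 -0.1818  0.0521]
4 133 [0.3934 0.3224 0.0328] [0.3536 0.3023 0.0159] [0.4294 0.3406 0.0418]
o 41 [ 0.5339 -0.3349  0.0489]
o 47 [ 0.414  -0.2179  0.0483]
o 1 [ 0.817  -0.4446  0.0361]
o 75 [0.452  0.2981 0.0493]
o 649 [0.9039 0.4008 0.0488]
o 529 [0.8335 0.436  0.0489]
o 1 [ 0.2852 -1.2095  0.0304]
red 142 [ 0.6526 -0.0025  0.1882]
[0.0038 0.0154] [-0.947   0.3212] 161.26375747591422
disc 1395 (0.6511180996894836, -0.0022512825671583414) 0.08761338144540787 [ 0.6521 -0.0011  0.1554]
```

View pics/t_stand.png

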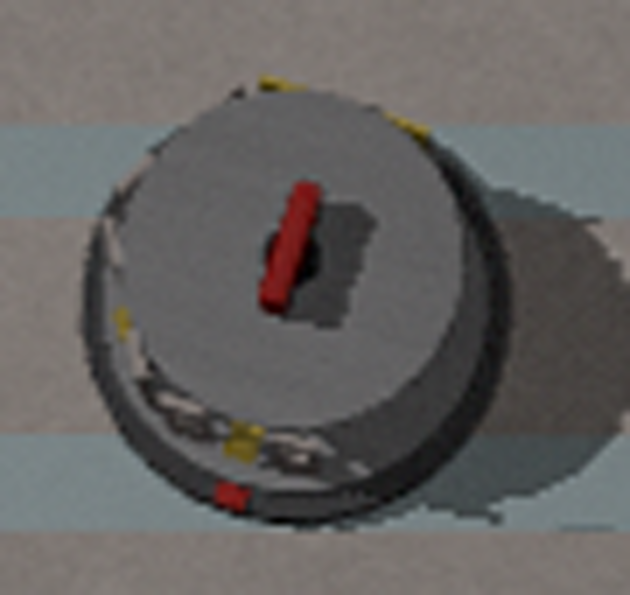

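View pics/t_arms.png

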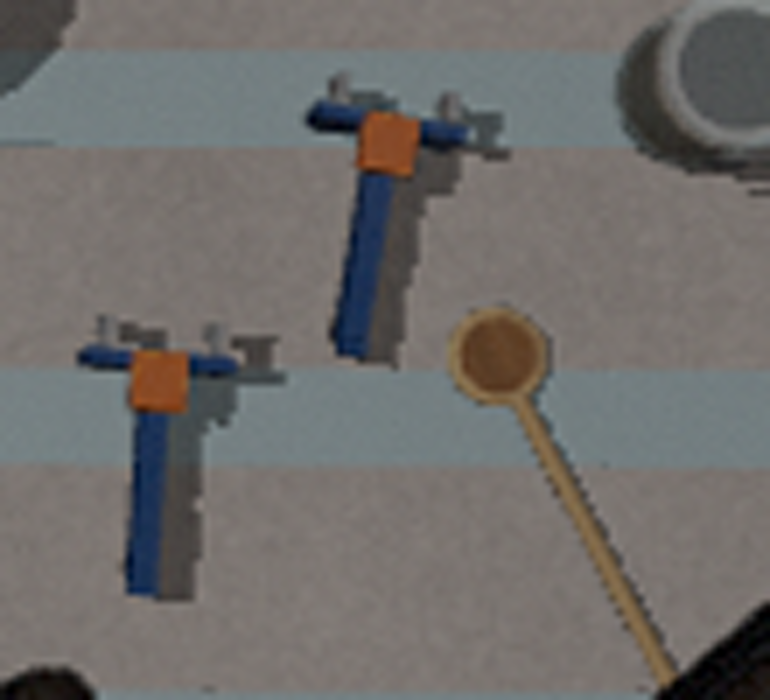

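View pics/t_armL.png

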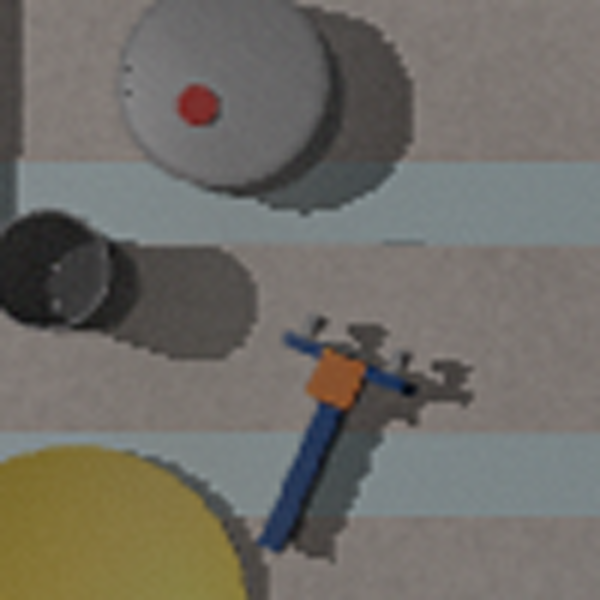

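View pics/s_stand.png

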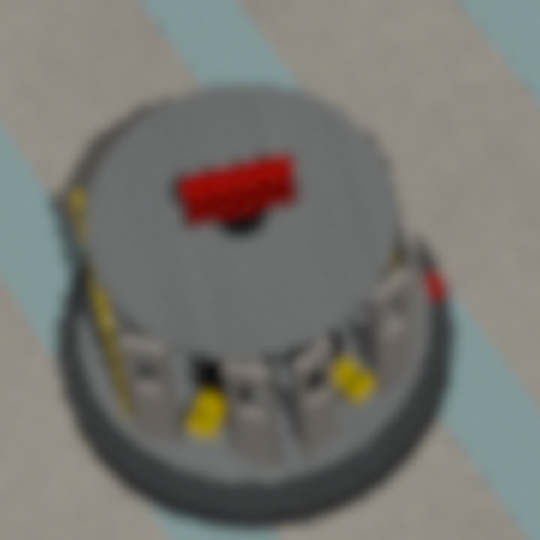

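```bash
cat >> h.py <<'E'
def go(x,y,z,yawdeg,show=True):
    s=arm.get_state();p=np.array(s["eef_pos"]);M=R.from_euler("xyz",s["ee_rot"])
    T=R.from_euler("xyz",[np.pi,0,np.radians(yawdeg)])
    d=M.as_matrix().T@(np.array([x,y,z])-p)/.3
    r=np.degrees((M.inv()*T).as_rotvec())/60
    print("t",round(s["t"],2),"pos",p,"rpy",np.degrees(s["ee_rot"]).round(2),"q",s["q"].round(2),"F",s["force"].round(1),"w",round(s["width"],4))
    print("shift",d.round(4),"rot",r.round(4))
E
python3 -c "
from h import *
go(.42,-.25,.26,167)"
```

```text
t 0.25 pos [ 0.2191 -0.6382  0.2261] rpy [ 179.95   -0.01 -161.05] q [-0.95  0.36  0.01 -0.   -1.22 -0.29] F [ 0.4 -0.4 -0.4] w 0.0874
shift [-1.0535  1.0064 -0.1123] rot [ 0.0007 -0.0003  0.5326]
```

```bash
python3 -m inch '0 -1 0.97 -0.11 0 0 0.53;0 -1 0.97 -0.11 0 0 0.53;0 -1 0.97 -0.11 0 0 0.53;0 -1 0.97 -0.11 0 0 0.53;0 -1 0.97 -0.11 0 0 0.53;0 -1 0.97 -0.11 0 0 0.53;0 -1 0.97 -0.11 0 0 0.53;0 -1 0.97 -0.11 0 0 0.53;0 -1 0.97 -0.11 0 0 0.53;0 -1 0.97 -0.11 0 0 0.53;0 -1 0.97 -0.11 0 0 0.53' 30
python3 - <<'E'
from h import *
go(.42,-.25,.26,167)
f=snap("wrist");cv2.imwrite("pics/w1.png",f["img"][:,:,::-1])
np.savez("w1.npz",**{k:f[k] for k in f if k not in("s","name")})
E
```

```text
t: 1.35
eef_pos: [0.4086, -0.2652, 0.2597]
ee_rot: [-3.142, 0.0, 2.919]
force: [-1.3, -0.1, -0.6]
width: 0.0875
t 1.35 pos [ 0.4086 -0.2652  0.2597] rpy [-180.      0.01  167.26] q [-0.17  0.02 -0.34  0.   -1.21 -1.62] F [-1.3 -0.1 -0.6] w 0.0875
shift [-0.0257  0.0579 -0.001 ] rot [-0.      0.0002  0.0043]
```

View pics/w1.png

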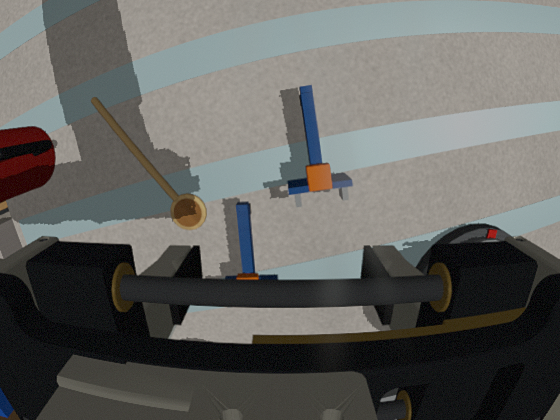

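```bash
cat >> h.py <<'E'
import scipy.cluster.hierarchy as hc
def arms(f,zoff=0.,verbose=True):
    P=cloud(f);hsv=cv2.cvtColor(f["img"],cv2.COLOR_RGB2HSV).astype(int);ok=f["range_z"]>0
    P=P-[0,0,zoff]
    base=ok&(P[...,0]>.25)&(P[...,0]<.75)&(abs(P[...,1])<.5)
    bl=base&(hsv[...,0]>100)&(hsv[...,0]<120)&(hsv[...,1]>110)&(P[...,2]>.028)&(P[...,2]<.042)
    orr=base&(hsv[...,0]>5)&(hsv[...,0]<18)&(hsv[...,1]>150)&(abs(P[...,2]-.05)<.008)
    O=P[orr];B=P[bl];out=[]
    if len(O)<5: return out
    for l in set(lab:=hc.fcluster(hc.linkage(O[:,:2]),.015,'distance')):
        o=O[lab==l]
        if len(o)<25: continue
        rect=cv2.minAreaRect((o[:,:2]*1000).astype(np.float32))
        c=np.array(rect[0])/1000
        b=B[(np.hypot(*(B[:,:2]-c).T)<.125)&(np.hypot(*(B[:,:2]-c).T)>.022)]
        if len(b)<15: continue
        m=b[:,:2].mean(0); d=c-m; d/=np.hypot(*d); n=np.array([-d[1],d[0]])
        for _ in range(4):
            rel=b[:,:2]-c; t=rel@d; u=rel@n; k=(t<-.02)&(abs(u)<.012)
            w=b[k,:2]; vx,vy,x0,y0=cv2.fitLine(w.astype(np.float32),cv2.DIST_HUBER,0,.001,.001).ravel()
            e=np.array([vx,vy]); e*=np.sign(e@d); d=e;n=np.array([-d[1],d[0]])
        # lateral centre from beam, mid of extents
        lat=np.percentile((w-c)@n,[3,97]); tend=np.percentile((w-c)@d,1)
        org=c+d*.015
        out.append((org,np.degrees(np.arctan2(d[1],d[0])),o[:,2].mean()))
        if verbose: print("org",org,"yaw",out[-1][1].round(2),"padz",o[:,2].mean().round(4),"rect",np.round(rect[1],1),np.round(rect[2],1),"n",len(o),len(w),"lat",lat.round(4),"tend(-.100)",tend.round(4),"GRIP",org-d*.075)
    return out
E
python3 - <<'E'
from h import *
f=dict(np.load("w1.npz"));f["name"]="wrist"
arms(f)
for n in ("top","scene"): print(n); arms(snap(n))
E
```

```text
Traceback (most recent call last):
  File "h.py", line 60, in arms
    w=b[k,:2]; vx,vy,x0,y0=cv2.fitLine(w.astype(np.float32),cv2.DIST_HUBER,0,.001,.001).ravel()
                           ~~~~~~~~~~~^^^^^^^^^^^^^^^^^^^^^^^^^^^^^^^^^^^^^^^^^^^^^^^^^
cv2.error: OpenCV(4.12.0) /io/opencv/modules/imgproc/src/linefit.cpp:50: error: (-215:Assertion failed) count > 0 in function 'fitLine2D_wods'
```

```bash
python3 - <<'E'
s=open('h.py').read()
s=s.replace("w=b[k,:2]; vx","w=b[k,:2]\n            if len(w)<10: break\n            vx").replace("        # lateral","        if len(w)<10: continue\n        # lateral")
open('h.py','w').write(s)
E
python3 - <<'E'
from h import *
f=dict(np.load("w1.npz"));f["name"]="wrist"
arms(f)
for n in ("top","scene"): print(n); arms(snap(n))
E
```

```text
org [ 0.5331 -0.3374] yaw -10.17 padz 0.0478 rect [27.5  6.9] 71.5 n 115 659 lat [-0.0075  0.0062] tend(-.100) -0.0941 GRIP [ 0.4593 -0.3242]
top
org [0.4608 0.291 ] yaw -23.21 padz 0.05 rect [26.  27.6] 68.5 n 56 73 lat [-0.0073  0.0051] tend(-.100) -0.1052 GRIP [0.3919 0.3205]
scene
org [0.4653 0.2915] yaw -21.67 padz 0.0483 rect [27.6 29.6] 69.2 n 74 109 lat [-0.0067  0.0084] tend(-.100) -0.1035 GRIP [0.3956 0.3192]
org [ 0.549 -0.338] yaw -12.51 padz 0.049 rect [25.9 30.3] 59.8 n 41 59 lat [-0.0094  0.0035] tend(-.100) -0.1039 GRIP [ 0.4758 -0.3218]
```

Run:
```python
from h import *
f=dict(np.load("w1.npz"));f["name"]="wrist"
P=cloud(f);hsv=cv2.cvtColor(f["img"],cv2.COLOR_RGB2HSV)
for u,v in((318,177),(311,120),(306,92),(290,187),(350,184),(245,240)): print(P[v,u],hsv[v,u],f["img"][v,u])
```

```text
[ 0.4103 -0.2224  0.0511] [ 13 192 174] [174 100  43]
[ 0.3451 -0.2155  0.036 ] [107 170 114] [ 38  71 114]
[ 0.3117 -0.2143  0.038 ] [109 149  99] [41 63 99]
[ 0.4155 -0.2565  0.0482] [109 170  51] [17 29 51]
[ 0.4264 -0.187   0.0511] [110  89 123] [ 80  94 123]
[ 0.4718 -0.3265  0.0375] [107 178 112] [ 34  68 112]
```

```bash
sed -i 's/        if len(b)<15: continue/        if verbose>1: print("c",c,len(o),len(b))\n        if len(b)<15: continue/' h.py
python3 - <<'E'
from h import *
f=dict(np.load("w1.npz"));f["name"]="wrist"
arms(f,verbose=2)
E
```

```text
c [ 0.4113 -0.2213] 579 1358
c [ 0.5183 -0.3348] 115 659
org [ 0.5331 -0.3374] yaw -10.17 padz 0.0478 rect [27.5  6.9] 71.5 n 115 659 lat [-0.0075  0.0062] tend(-.100) -0.0941 GRIP [ 0.4593 -0.3242]
```

```bash
python3 - <<'E'
s=open('h.py').read()
s=s.replace("        m=b[:,:2].mean(0);","        lb=hc.fcluster(hc.linkage(b[:,:2]),.012,'distance');near=lb[np.argmin(np.hypot(*(b[:,:2]-c).T))];b=b[lb==np.bincount(lb[np.hypot(*(b[:,:2]-c).T)<.06]).argmax()]\n        m=b[:,:2].mean(0);")
open('h.py','w').write(s)
E
python3 - <<'E'
from h import *
f=dict(np.load("w1.npz"));f["name"]="wrist"
arms(f)
for n in ("top","scene"): print(n); arms(snap(n))
go(.36,-.213,.26,-7)
E
```

```text
org [ 0.4262 -0.2225] yaw -4.35 padz 0.0503 rect [26.5 29.6] 85.7 n 579 844 lat [-0.0069  0.0057] tend(-.100) -0.1062 GRIP [ 0.3514 -0.2168]
org [ 0.5331 -0.3374] yaw -10.17 padz 0.0478 rect [27.5  6.9] 71.5 n 115 659 lat [-0.0075  0.0062] tend(-.100) -0.0941 GRIP [ 0.4593 -0.3242]
top
org [0.4611 0.29  ] yaw -23.66 padz 0.0496 rect [25.3 27.8] 71.8 n 55 76 lat [-0.0066  0.0047] tend(-.100) -0.1027 GRIP [0.3924 0.3201]
scene
org [0.4657 0.2922] yaw -22.75 padz 0.0493 rect [25.1 32. ] 61.0 n 76 112 lat [-0.0083  0.0059] tend(-.100) -0.1048 GRIP [0.3965 0.3213]
org [ 0.4302 -0.2201] yaw -4.09 padz 0.049 rect [27.2 30.2] 83.1 n 44 57 lat [-0.0063  0.0083] tend(-.100) -0.1016 GRIP [ 0.3554 -0.2148]
org [ 0.5473 -0.3384] yaw -8.31 padz 0.0488 rect [24.9 30. ] 36.5 n 41 65 lat [-0.0025  0.0104] tend(-.100) -0.1038 GRIP [ 0.4731 -0.3275]
t 1.6 pos [ 0.4079 -0.2665  0.2593] rpy [-180.     -0.03  167.07] q [-0.17  0.02 -0.34  0.   -1.21 -1.62] F [1.  0.3 0.4] w 0.0876
shift [ 0.1956  0.138  -0.0021] rot [-0.0007  0.      2.9011]
```

Run:
```python
from h import *
go(.43,.02,.36,-133)
```

```text
t 1.6 pos [ 0.4079 -0.2665  0.2593] rpy [-180.     -0.03  167.07] q [-0.17  0.02 -0.34  0.   -1.21 -1.62] F [1.  0.3 0.4] w 0.0876
shift [ 0.1422  0.9472 -0.3355] rot [ 0.0002 -0.0005 -0.9989]
```

```bash
python3 -m inch '0 0.14 0.94 -0.34 0 0 -1;0 0.14 0.94 -0.34 0 0 -1;0 0.14 0.94 -0.34 0 0 -1;0 0.14 0.94 -0.34 0 0 -1;0 0.14 0.94 -0.34 0 0 -1;0 0.14 0.94 -0.34 0 0 -1;0 0.14 0.94 -0.34 0 0 -1;0 0.14 0.94 -0.34 0 0 -1'
python3 -m inch '0 0 0 0 0 0 -1;0 0 0 0 0 0 -1;0 0 0 0 0 0 -1;0 0 0 0 0 0 -1;0 0 0 0 0 0 -1;0 0 0 0 0 0 -1;0 0 0 0 0 0 -1;0 0 0 0 0 0 -1'
python3 -m inch '0 0 0 0 0 0 -1;0 0 0 0 0 0 -1;0 0 0 0 0 0 -1;0 0 0 0 0 0 -1;0 0 0 0 0 0 -1;0 0 0 0 0 0 -1;0 0 0 0 0 0 -1;0 0 0 0 0 0 -1'
python3 - <<'E'
from h import *
go(.43,.02,.36,-13)
f=snap("wrist");cv2.imwrite("pics/w2.png",f["img"][:,:,::-1])
np.savez("w2.npz",**{k:f[k] for k in f if k not in("s","name")})
E
```

```text
t: 2.4
eef_pos: [0.4304, 0.0195, 0.3618]
ee_rot: [-3.141, 0.0, -2.314]
force: [0.0, -0.2, 0.3]
width: 0.0878
t: 3.2
eef_pos: [0.43, 0.0171, 0.3611]
ee_rot: [3.141, -0.0, -1.276]
force: [0.3, 0.0, -0.5]
width: 0.0878
t: 4.0
eef_pos: [0.43, 0.0176, 0.3612]
ee_rot: [3.141, 0.001, -0.23]
force: [-0.1, 0.1, 0.1]
width: 0.0881
t 4.0 pos [0.43   0.0176 0.3612] rpy [179.98   0.03 -13.19] q [ 0.5  -0.12 -0.25 -0.   -1.45  0.84] F [-0.1  0.1  0.1] w 0.0881
shift [-0.0019 -0.0076  0.004 ] rot [ 0.0004  0.0005 -0.0031]
```

View pics/w2.png

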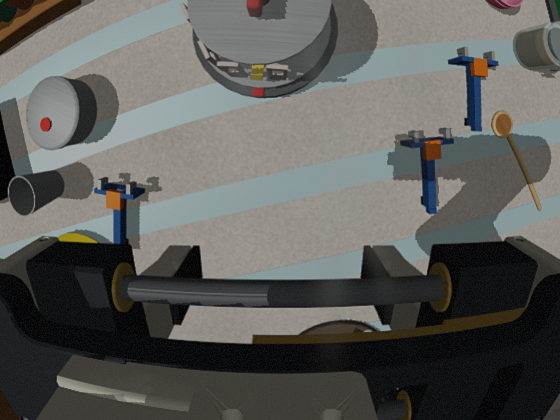

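Run:
```python
from h import *
f=dict(np.load("w2.npz"));f["name"]="wrist"
arms(f)
P=cloud(f);hsv=cv2.cvtColor(f["img"],cv2.COLOR_RGB2HSV)
for u,v in((259,91),(253,5),(258,72),(258,30),(235,69),(282,71)): print(u,v,P[v,u],hsv[v,u])
crop(f,"w2c.png",180,340,0,100,5)
```

```text
org [0.4642 0.2896] yaw -23.47 padz 0.0498 rect [28.6 28.9] 65.7 n 280 278 lat [-0.0083  0.0045] tend(-.100) -0.0836 GRIP [0.3954 0.3195]
org [ 0.4268 -0.2216] yaw -5.16 padz 0.0501 rect [27.9 29.7] 84.3 n 309 472 lat [-0.0079  0.0059] tend(-.100) -0.1065 GRIP [ 0.3521 -0.2149]
org [ 0.546  -0.3419] yaw -9.78 padz 0.0497 rect [32.2 29.5] 80.0 n 256 450 lat [-0.0041  0.0097] tend(-.100) -0.1058 GRIP [ 0.4721 -0.3291]
259 91 [0.5506 0.0228 0.031 ] [  1 184 150]
253 5 [0.6235 0.0006 0.1983] [  0 154 142]
258 72 [0.5725 0.016  0.0741] [ 25 151 103]
258 30 [0.6069 0.002  0.1588] [ 70   6 125]
235 69 [0.5798 0.0426 0.1005] [20 16 97]
282 71 [ 0.5625 -0.0147  0.0997] [ 6 16 78]
```

View pics/w2c.png

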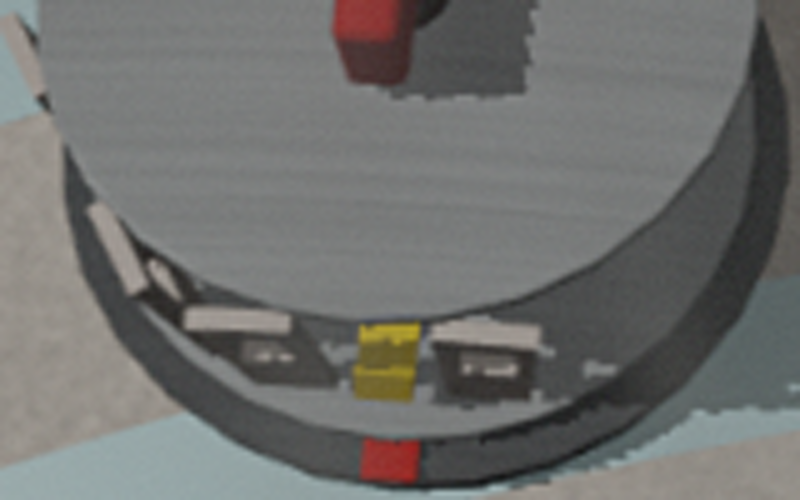

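Run:
```python
from h import *
f=dict(np.load("w2.npz"));f["name"]="wrist"
c=lambda u,v:(180+u/5,v/5)
L=[atz(f,*c(u,v),.150)[:2] for u,v in ((185,329),(290,333))]
Rr=[atz(f,*c(u,v),.150)[:2] for u,v in ((434,346),(540,348))]
print(L,Rr)
pl=sum(L)/2;pr=sum(Rr)/2;m=(pl+pr)/2;d=pl-pr;print("mid",m,"sep",np.hypot(*d),"yaw",np.degrees(np.arctan2(-d[0],d[1])))
P=cloud(f);hsv=cv2.cvtColor(f["img"],cv2.COLOR_RGB2HSV)
disc=(f["range_z"]>0)&(abs(P[...,2]-.156)<.006)&(hsv[...,1]<60)&(np.hypot(P[...,0]-.65,P[...,1])<.1)
# edge: contour pixels projected on z=.156
mask=disc.astype(np.uint8)
cs,_=cv2.findContours(mask,cv2.RETR_EXTERNAL,cv2.CHAIN_APPROX_NONE);cc=max(cs,key=len)[:,0]
E=np.array([atz(f,u,v,.156)[:2] for u,v in cc if v>3])
from scipy.optimize import least_squares
r=least_squares(lambda p:np.hypot(E[:,0]-p[0],E[:,1]-p[1])-.083,[.65,0],loss="soft_l1",f_scale=.001);print("disc",r.x,np.abs(r.fun).mean())
r3=least_squares(lambda p:np.hypot(E[:,0]-p[0],E[:,1]-p[1])-p[2],[.65,0,.083],loss="soft_l1",f_scale=.001);print("disc free r",r3.x)
v=m-r.x;print("axis->front",np.hypot(*v),np.degrees(np.arctan2(-v[1],-v[0])))
pt=atz(f,*c(390,481),.013)[:2];v=pt-r.x;print("pointer",pt,np.hypot(*v),np.degrees(np.arctan2(-v[1],-v[0])))
```

```text
[array([0.5801, 0.0566]), array([0.5726, 0.0337])] [array([0.5614, 0.0031]), array([ 0.5555, -0.0198])]
mid [0.5674 0.0184] sep 0.05646634017488782 yaw -18.459869766736603
disc [ 0.649  -0.0055] 0.008894528103196036
disc free r [ 0.649  -0.0055  0.083 ]
axis->front 0.08501083386087958 -16.316700972443925
pointer [0.5448 0.027 ] 0.10916126084135568 -17.30065735688872
```

Run:
```python
from h import *
go(.352,-.2155,.12,-4.8)
```

```text
t 4.05 pos [0.4301 0.0177 0.3613] rpy [179.98   0.03 -13.42] q [ 0.5  -0.12 -0.25 -0.   -1.45  0.83] F [0.4 0.6 0.8] w 0.0876
shift [-0.0724  0.8163  0.8046] rot [ 0.0003  0.0005 -0.1436]
```

```bash
python3 -m inch '0 -0.073 0.816 0.8 0 0 -0.143;0 -0.073 0.816 0.8 0 0 -0.143;0 -0.073 0.816 0.8 0 0 -0.143;0 -0.073 0.816 0.8 0 0 -0.143;0 -0.073 0.816 0.8 0 0 -0.143;0 -0.073 0.816 0.8 0 0 -0.143;0 -0.073 0.816 0.8 0 0 -0.143;0 -0.073 0.816 0.8 0 0 -0.143;0 -0.073 0.816 0.8 0 0 -0.143;0 -0.073 0.816 0.8 0 0 -0.143'
python3 - <<'E'
from h import *
go(.352,-.2155,.010,-4.8)
f=snap("wrist");cv2.imwrite("pics/w3.png",f["img"][:,:,::-1]); arms(f)
E
```

```text
t: 5.05
eef_pos: [0.3553, -0.2153, 0.1224]
ee_rot: [3.141, -0.001, -0.078]
force: [-0.3, 0.5, 0.0]
width: 0.0877
t 5.05 pos [ 0.3553 -0.2153  0.1224] rpy [179.98  -0.08  -4.47] q [-0.06  0.02 -0.68  0.   -0.87  1.56] F [-0.3  0.5  0. ] w 0.0877
shift [-0.0114  0.0014  0.3746] rot [ 0.0003 -0.0014  0.0055]
org [ 0.4266 -0.2223] yaw -4.24 padz 0.0505 rect [27.1 28.9] 85.6 n 1564 1701 lat [-0.0063  0.0061] tend(-.100) -0.1068 GRIP [ 0.3518 -0.2168]
org [ 0.5331 -0.3378] yaw -7.4 padz 0.0499 rect [ 7.1 28.7] 0.3 n 138 811 lat [-0.0036  0.0113] tend(-.100) -0.0933 GRIP [ 0.4587 -0.3282]
```

View pics/w3.png

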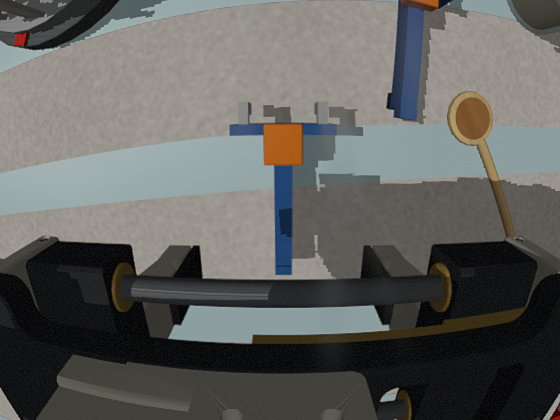

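```bash
python3 -m inch '0 -0.011 0.004 0.36 0 0 0;0 -0.011 0.004 0.36 0 0 0;0 -0.011 0.004 0.37 0 0 0;0 -0.011 0.004 0.374 0 0 0;0 -0.011 0.004 0.374 0 0 0;1 -0.011 0.004 0.374 0 0 0;1 -0.011 0.004 0.374 0 0 0;1 -0.011 0.004 0.374 0 0 0;1 -0.011 0.004 0.374 0 0 0;1 -0.011 0.004 0.374 0 0 0;1 -0.011 0.004 0.374 0 0 0' 40
python3 - <<'E'
from h import *
go(.352,-.2165,.16,-4.3)
E
```

```text
t: 6.2
eef_pos: [0.351, -0.2163, 0.0095]
ee_rot: [-3.142, -0.0, -0.075]
force: [0.6, -0.3, 0.8]
width: 0.045
t 6.2 pos [ 0.351  -0.2163  0.0095] rpy [-180.     -0.02   -4.28] q [-0.07  0.22 -0.82 -0.   -0.53  1.56] F [ 0.6 -0.3  0.8] w 0.045
shift [ 0.0034  0.0006 -0.5017] rot [-0.     -0.0003  0.0003]
```

```bash
python3 -m inch '1 0 0 0 0 0 0;1 0 0 0 0 0 0;1 0 0 0 0 0 0;1 0 0 0 0 0 0;1 0 0 0 0 0 0;1 0 0 0 0 0 0;1 0 0 0 0 0 0' 40
python3 -m inch '1 0 0 -0.1 0 0 0;1 0 0 -0.2 0 0 0;1 0 0 -0.33 0 0 0;1 0 0 -0.5 0 0 0;1 0 0 -0.5 0 0 0;1 0 0 -0.5 0 0 0'
python3 - <<'E'
from h import *
go(.352,-.2165,.16,-4.3)
f=snap("wrist");cv2.imwrite("pics/w4.png",f["img"][:,:,::-1]); arms(f,zoff=f["s"]["eef_pos"][2]-.010)
E
```

```text
t: 6.9
eef_pos: [0.351, -0.2162, 0.0093]
ee_rot: [-3.142, 0.0, -0.074]
force: [-0.2, -0.6, -0.5]
width: 0.0136
t: 7.5
eef_pos: [0.3514, -0.216, 0.1602]
ee_rot: [-3.141, -0.003, -0.075]
force: [0.3, 0.3, -2.6]
width: 0.0137
t 7.5 pos [ 0.3514 -0.216   0.1602] rpy [-179.97   -0.17   -4.28] q [-0.07 -0.03 -0.63 -0.   -0.97  1.56] F [ 0.3  0.3 -2.6] w 0.0137
shift [0.002  0.0014 0.0006] rot [-0.0005 -0.0029  0.0003]
org [ 0.4268 -0.2218] yaw -4.13 padz 0.0513 rect [27.5 29.6] 86.1 n 5879 2335 lat [-0.0065  0.0064] tend(-.100) -0.0564 GRIP [ 0.352  -0.2164]
```

View pics/w4.png

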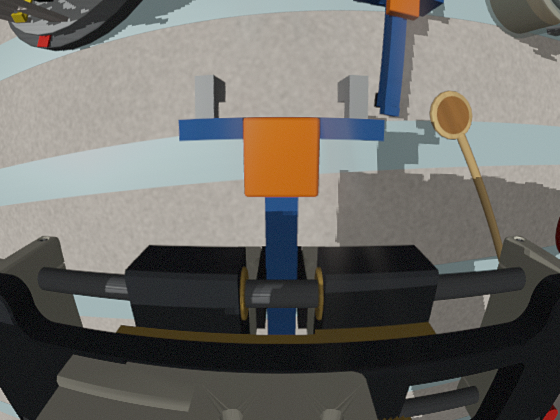

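Run:
```python
from h import *
go(.457,.0528,.14,-17.3)
```

```text
t 7.55 pos [ 0.3504 -0.2159  0.1589] rpy [-179.96    0.     -4.29] q [-0.07 -0.03 -0.63 -0.   -0.97  1.56] F [ 0.4  0.1 -3. ] w 0.0142
shift [ 0.2873 -0.9197  0.0635] rot [-0.0007  0.0001  0.2168]
```

```bash
python3 -m inch '1 0.287 -0.92 0.063 0 0 0.217;1 0.287 -0.92 0.063 0 0 0.217;1 0.287 -0.92 0.063 0 0 0.217;1 0.287 -0.92 0.063 0 0 0.217;1 0.287 -0.92 0.063 0 0 0.217;1 0.287 -0.92 0.063 0 0 0.217;1 0.287 -0.92 0.063 0 0 0.217;1 0.287 -0.92 0.063 0 0 0.217;1 0.287 -0.92 0.063 0 0 0.217;1 0.287 -0.92 0.063 0 0 0.217'
python3 - <<'E'
from h import *
go(.457,.0528,.089,-17.3)
f=snap("wrist");cv2.imwrite("pics/w5.png",f["img"][:,:,::-1]); arms(f,zoff=f["s"]["eef_pos"][2]-.009)
np.savez("w5.npz",**{k:f[k] for k in f if k not in("s","name")})
crop(f,"w5c.png",140,420,0,210,2.8)
E
```

```text
t: 8.55
eef_pos: [0.4565, 0.0514, 0.1398]
ee_rot: [3.141, 0.001, -0.303]
force: [0.4, 0.5, -1.3]
width: 0.0136
t 8.55 pos [0.4565 0.0514 0.1398] rpy [179.94   0.07 -17.36] q [ 0.54  0.08 -0.57 -0.   -0.92  0.73] F [ 0.4  0.5 -1.3] w 0.0136
shift [ 0.0003 -0.005   0.1693] rot [ 0.001   0.0011 -0.0011]
org [0.5288 0.0286] yaw -17.15 padz 0.05 rect [27.6 29.7] 72.7 n 5876 2336 lat [-0.0063  0.0066] tend(-.100) -0.0564 GRIP [0.4571 0.0507]
```

View pics/w5c.png

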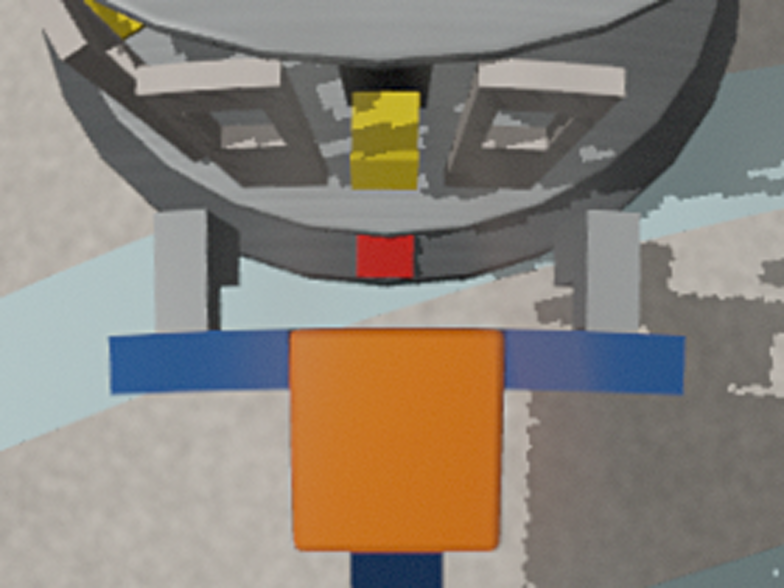

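Run:
```python
from h import *
f=dict(np.load("w5.npz"));f["name"]="wrist"
c=lambda u,v:(140+u/2.8-.3,v/2.8-.3)
L=[atz(f,*c(u,v),.150)[:2] for u,v in ((137,94),(281,87))]
Rr=[atz(f,*c(u,v),.150)[:2] for u,v in ((479,89),(625,96))]
pl=sum(L)/2;pr=sum(Rr)/2;m=(pl+pr)/2;d=pl-pr;print(L,Rr,"mid",m,"sep",np.hypot(*d),"yaw",np.degrees(np.arctan2(-d[0],d[1])))
pt=[atz(f,*c(u,v),.026)[:2] for u,v in((357,237),(413,237))];print("pointer",pt)
# claws tip at arm z 50 => underside .1308+.05
cl=[atz(f,*c(u,v),.1808)[:2] for u,v in((154,212),(206,212),(587,212),(639,212))];print("claws",cl, "mid",sum(cl)/4)
```

```text
[array([0.5809, 0.0571]), array([0.5731, 0.0342])] [array([0.5631, 0.0039]), array([ 0.5561, -0.0193])] mid [0.5683 0.019 ] sep 0.05608701164674733 yaw -18.069392281281942
pointer [array([0.5587, 0.0312]), array([0.5537, 0.0155])]
claws [array([0.5535, 0.0537]), array([0.551 , 0.0472]), array([0.5364, 0.0005]), array([ 0.5348, -0.0062])] mid [0.5439 0.0238]
```

```bash
python3 -m inch '1 0 -0.01 0.08 0 0 0.006;1 0 -0.01 0.169 0 0 0.006;1 0 -0.01 0.169 0 0 0.006;1 0 -0.01 0.169 0 0 0.006'
python3 - <<'E'
from h import *
f=snap("wrist");cv2.imwrite("pics/w6.png",f["img"][:,:,::-1]); a=arms(f,zoff=f["s"]["eef_pos"][2]-.009)
np.savez("w6.npz",**{k:f[k] for k in f if k not in("s","name")})
crop(f,"w6c.png",140,420,0,210,2.8)
print(f["s"]["eef_pos"],np.degrees(f["s"]["ee_rot"]))
E
```

```text
t: 9.0
eef_pos: [0.4582, 0.0547, 0.0902]
ee_rot: [3.141, 0.0, -0.309]
force: [0.3, 0.2, -1.1]
width: 0.0135
org [0.5304 0.0314] yaw -17.68 padz 0.0501 rect [27.8 29.5] 72.5 n 5909 2351 lat [-0.0065  0.0064] tend(-.100) -0.0566 GRIP [0.459  0.0542]
[0.4582 0.0547 0.0902] [179.948    0.0194 -17.6909]
```

View pics/w6c.png

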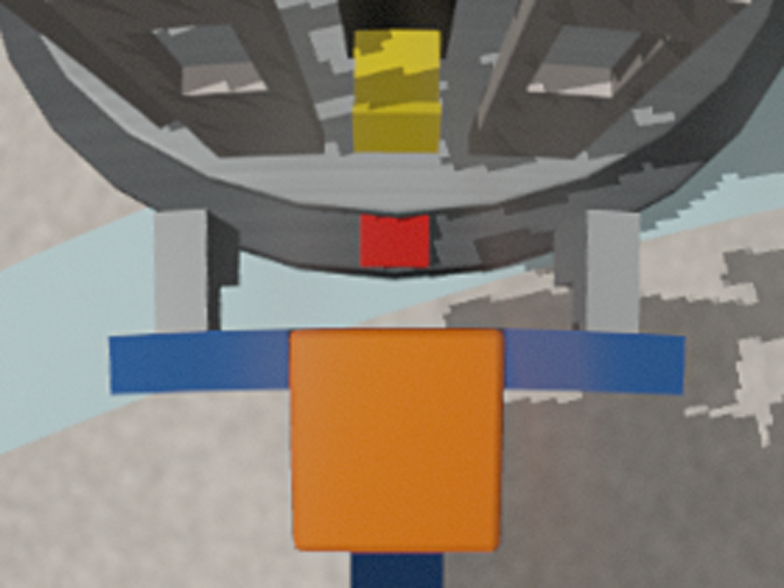

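```bash
python3 -m inch '1 0.03 0.001 0.002 0 0 0;1 0.06 0.001 0.003 0 0 0;1 0.09 0.001 0.003 0 0 0;1 0.115 0.001 0.003 0 0 0;1 0.125 0.001 0.003 0 0 0;1 0.13 0.001 0.003 0 0 0;1 0.13 0.001 0.003 0 0 0'
python3 - <<'E'
from h import *
f=snap("wrist");cv2.imwrite("pics/w7.png",f["img"][:,:,::-1]); a=arms(f,zoff=f["s"]["eef_pos"][2]-.009)
crop(f,"w7c.png",140,420,0,210,2.8)
print(f["s"]["eef_pos"],np.degrees(f["s"]["ee_rot"]),f["s"]["force"],f["s"]["moment"])
E
```

```text
t: 9.75
eef_pos: [0.4952, 0.0432, 0.0887]
ee_rot: [3.141, 0.001, -0.308]
force: [-1.4, 0.4, -2.3]
width: 0.0138
org [0.5674 0.02  ] yaw -17.87 padz 0.0501 rect [27.9 29.6] 72.5 n 5942 2338 lat [-0.0067  0.0062] tend(-.100) -0.0565 GRIP [0.496 0.043]
[0.4952 0.0432 0.0887] [179.9794   0.0312 -17.6658] [-1.4025  0.424  -2.262 ] [ 0.0877  0.5282 -0.0013]
```

View pics/w7c.png

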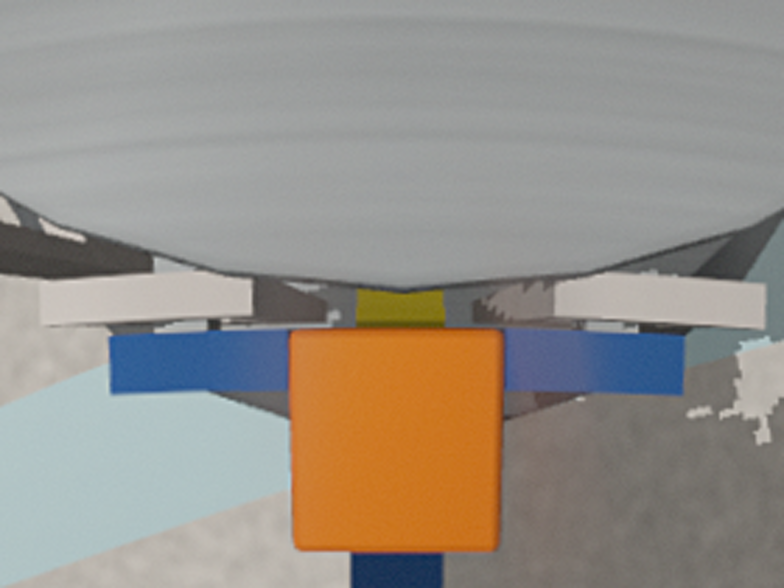

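```bash
python3 -m inch '1 0.004 0 0.01 0 0 0;1 0.004 0 0.02 0 0 0;1 0.004 0 0.03 0 0 0;1 0.004 0 0.03 0 0 0'
python3 -c "
from h import *
go(.5,.04,.08,-17.6)"
python3 -m inch '1 0 0 0.007 0 0 0;1 0 0 0.013 0 0 0;1 0 0 0.013 0 0 0'
python3 - <<'E'
from h import *
f=snap("wrist");a=arms(f,zoff=f["s"]["eef_pos"][2]-.009)
print(f["s"]["eef_pos"],np.degrees(f["s"]["ee_rot"]),f["s"]["force"],f["s"]["moment"])
E
```

```text
t: 10.2
eef_pos: [0.4956, 0.0429, 0.079]
ee_rot: [3.141, 0.002, -0.308]
force: [-2.4, 1.3, -0.6]
width: 0.0135
t 10.2 pos [0.4956 0.0429 0.079 ] rpy [179.95   0.09 -17.66] q [ 0.48  0.22 -0.57 -0.   -0.79  0.78] F [-2.4  1.3 -0.6] w 0.0135
shift [ 0.017   0.0046 -0.0033] rot [ 0.0009  0.0015 -0.001 ]
t: 10.5
eef_pos: [0.4962, 0.0429, 0.0755]
ee_rot: [3.141, 0.001, -0.308]
force: [-2.3, 2.1, -2.6]
width: 0.0135
org [0.5684 0.0197] yaw -17.64 padz 0.05 rect [27.9 29.6] 72.4 n 5939 2350 lat [-0.0065  0.0064] tend(-.100) -0.0564 GRIP [0.4969 0.0424]
[0.4962 0.0429 0.0755] [179.9729   0.0411 -17.6531] [-2.261   2.0942 -2.6328] [0.377  1.2434 0.0593]
```

```bash
python3 -m inch '1 0 0 0.007 0 0 0;1 0 0 0.013 0 0 0;1 0 0 0.019 0 0 0;1 0 0 0.023 0 0 0;1 0 0 0.023 0 0 0'
python3 - <<'E'
from h import *
f=snap("wrist");a=arms(f,zoff=f["s"]["eef_pos"][2]-.009);cv2.imwrite("pics/w8.png",f["img"][:,:,::-1])
crop(f,"w8c.png",140,420,0,210,2.8)
print(f["s"]["eef_pos"],np.degrees(f["s"]["ee_rot"]),f["s"]["force"],f["s"]["moment"])
E
```

```text
t: 11.05
eef_pos: [0.4966, 0.043, 0.0692]
ee_rot: [-3.142, -0.0, -0.308]
force: [-3.7, 0.5, 0.3]
width: 0.014
org [0.5687 0.0198] yaw -17.66 padz 0.0503 rect [27.8 29.6] 72.6 n 5947 2346 lat [-0.0065  0.0065] tend(-.100) -0.0564 GRIP [0.4973 0.0425]
[0.4966 0.043  0.0692] [-179.9983   -0.0062  -17.64  ] [-3.7022  0.4761  0.3034] [0.2513 1.3391 0.0162]
```

View pics/w8c.png

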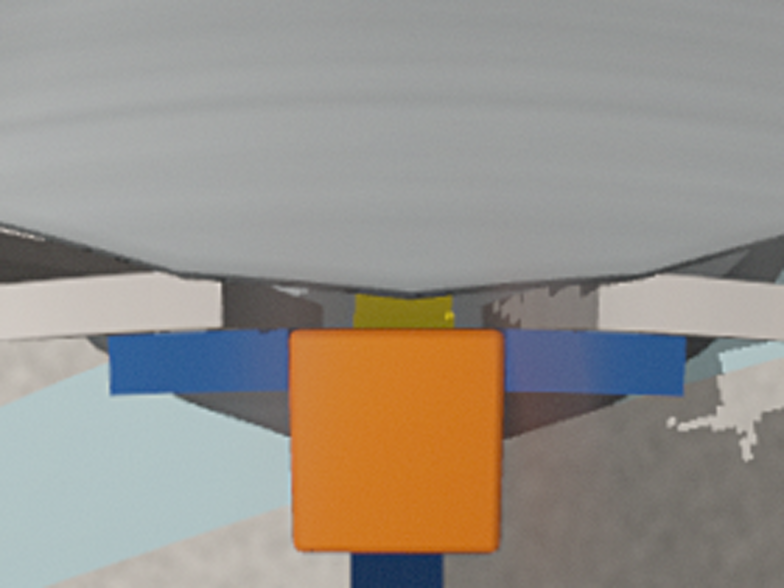

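```bash
python3 -m inch '0 0 0 0 0 0 0;0 0 0 0 0 0 0;0 0 0 0 0 0 0;0 0 0 0 0 0 0;0 0 0 0 0 0 0;0 0 0 -0.15 0 0 0;0 0 0 -0.3 0 0 0;1 0 0 -0.3 0 0 0;1 0 0 -0.3 0 0 0;1 0 0 -0.3 0 0 0;1 0 0 -0.3 0 0 0'
python3 - <<'E'
from h import *
f=snap("wrist");a=arms(f,zoff=.06);cv2.imwrite("pics/w9.png",f["img"][:,:,::-1])
go(.5496,.0258,.125,-17.5)
E
```

```text
t: 12.2
eef_pos: [0.4958, 0.0427, 0.158]
ee_rot: [3.14, 0.002, -0.308]
force: [-0.0, 1.0, -0.3]
width: 0.0435
org [0.5667 0.0206] yaw -17.8 padz 0.0494 rect [27.1 29.2] 72.3 n 1949 1875 lat [-0.0062  0.0059] tend(-.100) -0.105 GRIP [0.4953 0.0435]
t 12.25 pos [0.4959 0.0427 0.158 ] rpy [179.92   0.09 -17.65] q [ 0.48  0.13 -0.47 -0.   -0.98  0.78] F [-0.3  0.1  0.3] w 0.0392
shift [ 0.1879 -0.0007  0.1096] rot [ 0.0014  0.0016 -0.0026]
```

View pics/w9.png

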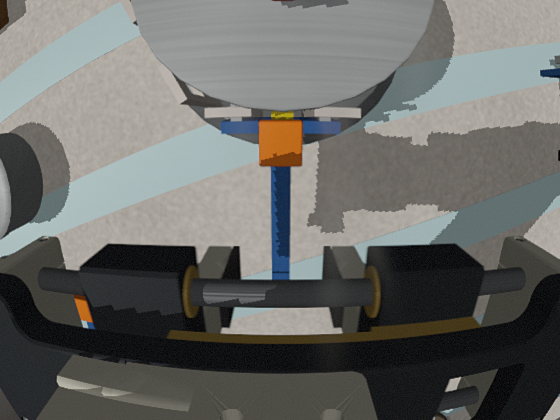

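```bash
python3 -m inch '1 0.1 0 0 0 0 0;1 0.18 0 0 0 0 0;1 0.18 0 0.1 0 0 0;1 0.18 0 0.11 0 0 0;1 0.18 0 0.13 0 0 0;1 0.18 0 0.15 0 0 0;1 0.18 0 0.155 0 0 0;1 0.18 0 0.16 0 0 0'
python3 -c "
from h import *
go(.5496,.0258,.11,-17.5)"
```

```text
t: 13.05
eef_pos: [0.5481, 0.0269, 0.1116]
ee_rot: [-3.141, -0.001, -0.308]
force: [-0.4, -1.1, 1.0]
width: 0.0005
t 13.05 pos [0.5481 0.0269 0.1116] rpy [-179.97   -0.04  -17.62] q [ 0.41  0.26 -0.42  0.   -0.89  0.86] F [-0.4 -1.1  1. ] w 0.0005
shift [0.0058 0.0019 0.0053] rot [-0.0004 -0.0007 -0.002 ]
```

```bash
python3 -m inch '1 0 0 0.004 0 0 0;1 0 0 0.008 0 0 0;1 0 0 0.012 0 0 0;1 0 0 0.012 0 0 0'
python3 -m inch '1 0 0 0.004 0 0 0;1 0 0 0.008 0 0 0;1 0 0 0.008 0 0 0'
```

```text
t: 13.45
eef_pos: [0.5483, 0.0269, 0.109]
ee_rot: [-3.141, -0.001, -0.307]
force: [-4.1, 1.1, 11.6]
width: 0.0005
t: 13.75
eef_pos: [0.5485, 0.0271, 0.1087]
ee_rot: [-3.14, -0.002, -0.307]
force: [-13.7, 4.4, 29.7]
width: 0.0008
```

```bash
python3 -m inch '1 0 0 -0.1 0 0 0;1 -0.1 0 -0.25 0 0 0;1 -0.25 0 -0.35 0 0 0;1 -0.25 0 -0.35 0 0 0;1 -0.25 0 -0.35 0 0 0'
python3 - <<'E'
from h import *
f=snap("wrist");a=arms(f,zoff=.06)
crop(f,"w10c.png",140,420,0,210,2.8);g=snap("scene");crop(g,"s10c.png",200,310,180,280,7)
E
```

```text
t: 14.25
eef_pos: [0.4764, 0.05, 0.2118]
ee_rot: [-3.139, -0.003, -0.307]
force: [0.6, -0.4, 0.5]
width: 0.0005
org [0.5664 0.0209] yaw -17.53 padz 0.0494 rect [27.1 29.2] 72.8 n 1243 1386 lat [-0.0061  0.0061] tend(-.100) -0.1054 GRIP [0.4949 0.0435]
```

View pics/w10c.png

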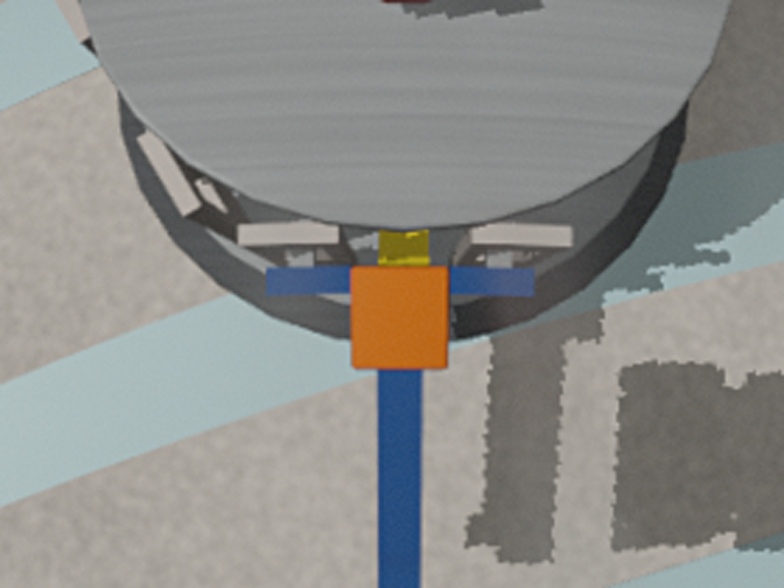

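View pics/s10c.png

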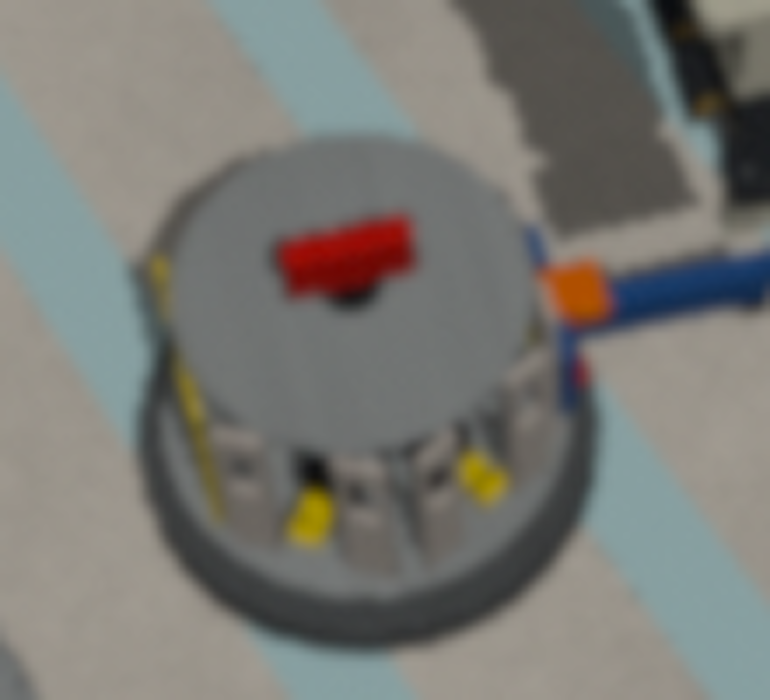

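```bash
python3 -m inch '0.4 0 0 -0.15 0 0 0;0.4 0 0 -0.15 0 0 0;0.4 0 0 -0.15 0 0 0'
python3 -c "
from h import *
go(.649,-.006,.25,-17.6)"
```

```text
t: 14.65
eef_pos: [0.4774, 0.0493, 0.2545]
ee_rot: [3.141, 0.0, -0.309]
force: [0.4, -0.5, -0.8]
width: 0.019
t 14.65 pos [0.4774 0.0493 0.2545] rpy [179.99   0.02 -17.69] q [ 0.51  0.01 -0.36 -0.   -1.2   0.75] F [ 0.4 -0.5 -0.8] w 0.019
shift [0.6009 0.0018 0.0149] rot [ 0.0002  0.0003 -0.0015]
```

```bash
python3 -m inch '0.4 0.6 0.002 0 0 0 0;0.4 0.6 0.002 0 0 0 0;0.4 0.6 0.002 0 0 0 0;0.4 0.6 0.002 0 0 0 0;0.4 0.6 0.002 0 0 0 0;0.4 0.6 0.002 0 0 0 0;0.4 0.6 0.002 0 0 0 0'
python3 -c "
from h import *
go(.649,-.006,.169,-17.6)
f=snap('wrist');cv2.imwrite('pics/w11.png',f['img'][:,:,::-1])
P=cloud(f);hsv=cv2.cvtColor(f['img'],cv2.COLOR_RGB2HSV).astype(int)
r=((hsv[...,0]<6)|(hsv[...,0]>174))&(hsv[...,1]>120)&(abs(P[...,2]-.198)<.006);q=P[r];print(len(q),q.mean(0) if len(q) else 0)
"
```

```text
t: 15.35
eef_pos: [0.6471, -0.0059, 0.2537]
ee_rot: [3.141, 0.002, -0.308]
force: [0.6, -0.3, 0.2]
width: 0.0528
t 15.35 pos [ 0.6471 -0.0059  0.2537] rpy [179.94   0.12 -17.66] q [ 0.29  0.3  -0.01 -0.   -1.26  0.97] F [ 0.6 -0.3  0.2] w 0.0528
shift [ 0.0068 -0.0019  0.2822] rot [ 0.001  0.002 -0.001]
1525 [ 0.6521 -0.0081  0.1981]
```

View pics/w11.png

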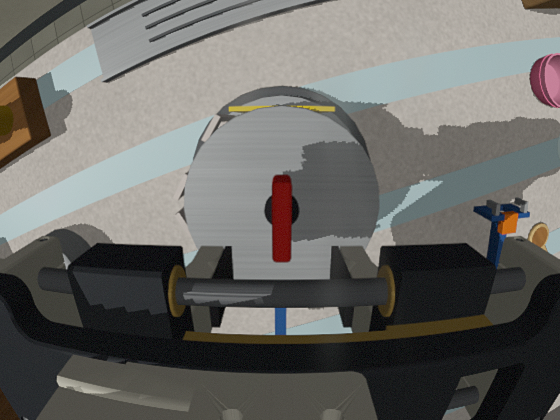

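```bash
python3 -m inch '0.4 0.008 0 0.14 0 0 0;0.4 0.008 0 0.28 0 0 0;0.4 0.008 0 0.28 0 0 0;1 0.008 0 0.28 0 0 0;1 0.008 0 0.28 0 0 0;1 0.008 0 0.28 0 0 0;1 0.008 0 0.28 0 0 0;1 0.008 0 0.28 0 0 0;1 0.008 0 0.28 0 0 0;1 0.008 0 0.28 0 0 0' 25
python3 -c "
from h import *
go(.649,-.006,.169,42.4)"
```

```text
t: 16.4
eef_pos: [0.6502, -0.0071, 0.1719]
ee_rot: [3.141, -0.001, -0.308]
force: [-1.0, -2.3, 5.2]
width: 0.0138
t 16.4 pos [ 0.6502 -0.0071  0.1719] rpy [179.97  -0.04 -17.65] q [ 0.29  0.36 -0.12  0.   -1.09  0.97] F [-1.  -2.3  5.2] w 0.0138
shift [-0.0049 -0.0022  0.0095] rot [ 0.0008 -0.0003 -1.0008]
```

```bash
python3 -m inch '1 0 0 0 0 0 -0.12;1 0 0 0 0 0 -0.25;1 0 0 0 0 0 -0.4;1 0 0 0 0 0 -0.53;1 0 0 0 0 0 -0.66;1 0 0 0 0 0 -0.79;1 0 0 0 0 0 -0.91;1 0 0 0 0 0 -1;1 0 0 0 0 0 -1;1 0 0 0 0 0 -1'
python3 -m inch '0.4 0 0 0 0 0 0;0.4 0 0 0 0 0 0;0.4 0 0 0 0 0 0;0.4 0 0 0 0 0 0;0.4 0 0 -0.1 0 0 0;0.4 0 0 -0.2 0 0 0;0.4 0 0 -0.28 0 0 0;0.4 0 0 -0.28 0 0 0'
python3 - <<'E'
from h import *
g=snap("scene");crop(g,"s12c.png",180,310,160,280,6)
f=snap("top");arms(g);arms(f)
crop(f,"t12.png",120,440,130,290,2.5)
go(.45,.02,.36,-17)
E
```

```text
t: 17.4
eef_pos: [0.65, -0.0062, 0.1719]
ee_rot: [-3.142, -0.0, 0.74]
force: [-3.6, 0.7, 6.5]
width: 0.0138
t: 18.2
eef_pos: [0.652, -0.0065, 0.2593]
ee_rot: [3.138, -0.005, 0.74]
force: [-0.2, 0.5, 0.5]
width: 0.0526
org [0.4653 0.291 ] yaw -23.39 padz 0.0486 rect [28.2 30.8] 68.6 n 75 108 lat [-0.008   0.0069] tend(-.100) -0.1041 GRIP [0.3964 0.3208]
org [ 0.5123 -0.3026] yaw -13.58 padz 0.0495 rect [25.4 26.9] 79.8 n 55 77 lat [-0.0058  0.0062] tend(-.100) -0.1048 GRIP [ 0.4394 -0.285 ]
t 18.3 pos [ 0.6502 -0.0064  0.2553] rpy [179.99  -0.06  42.34] q [ 0.29  0.3  -0.   -0.   -1.26  2.02] F [ 0.1 -0.1 -0.3] w 0.0527
shift [-0.4338 -0.5144 -0.3494] rot [-0.0004 -0.001   0.9891]
```

View pics/s12c.png

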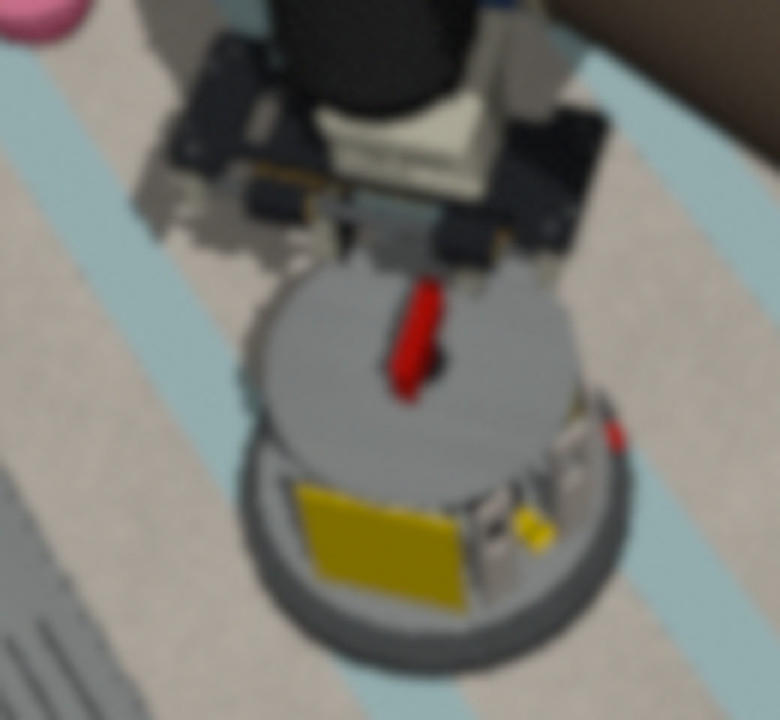

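View pics/t12.png

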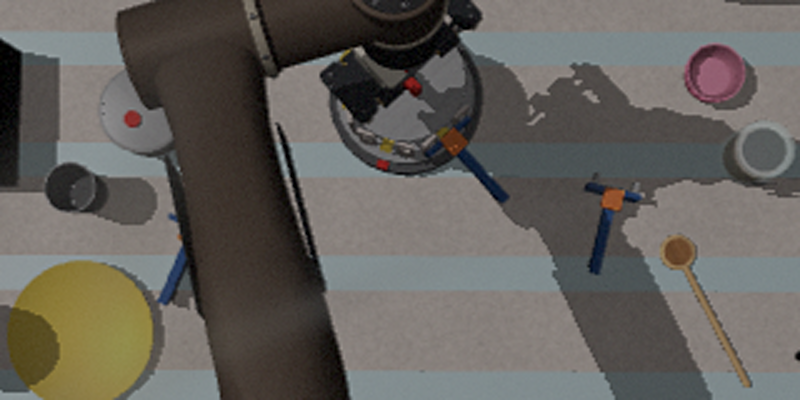

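```bash
python3 -c "
from h import *
go(.425,-.28,.2,-13.5)"
```

```text
t 18.3 pos [ 0.6502 -0.0064  0.2553] rpy [179.99  -0.06  42.34] q [ 0.29  0.3  -0.   -0.   -1.26  2.02] F [ 0.1 -0.1 -0.3] w 0.0527
shift [-1.1695  0.1685  0.1832] rot [-0.0004 -0.001   0.9307]
```

```bash
python3 -m inch '0 -0.3 0.05 0.02 0 0 0.2;0 -1 0.16 0.18 0 0 0.93;0 -1 0.16 0.18 0 0 0.93;0 -1 0.16 0.18 0 0 0.93;0 -1 0.16 0.18 0 0 0.93;0 -1 0.16 0.18 0 0 0.93;0 -1 0.16 0.18 0 0 0.93;0 -1 0.16 0.18 0 0 0.93;0 -1 0.16 0.18 0 0 0.93;0 -1 0.16 0.18 0 0 0.93'
python3 - <<'E'
from h import *
f=snap("wrist");cv2.imwrite("pics/w13.png",f["img"][:,:,::-1]);a=arms(f)
for o,y,z in a: go(o[0]-.075*np.cos(np.radians(y)),o[1]-.075*np.sin(np.radians(y)),.12,y)
E
```

```text
t: 19.3
eef_pos: [0.4613, -0.2435, 0.2008]
ee_rot: [-3.142, 0.0, -0.232]
force: [0.5, -0.2, -0.2]
width: 0.0875
org [ 0.5145 -0.303 ] yaw -10.91 padz 0.0504 rect [26.7 29. ] 75.6 n 693 889 lat [-0.0029  0.0098] tend(-.100) -0.106 GRIP [ 0.4409 -0.2888]
t 19.35 pos [ 0.4614 -0.2434  0.2009] rpy [-180.      0.01  -13.31] q [-0.11  0.13 -0.36 -0.   -1.08  1.45] F [ 0.9 -0.7  0.4] w 0.0873
shift [-0.0317  0.1632  0.2695] rot [-0.0001  0.0002 -0.04  ]
```

View pics/w13.png

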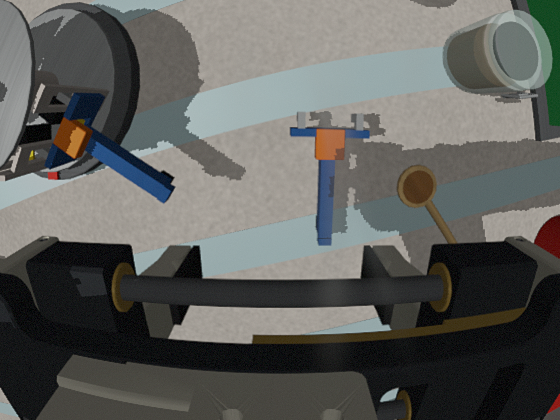

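```bash
python3 -m inch '0 -0.035 0.155 0.26 0 0 0;0 -0.035 0.155 0.26 0 0 0;0 -0.035 0.155 0.26 0 0 0;0 -0.035 0.155 0.26 0 0 0'
python3 - <<'E'
from h import *
f=snap("wrist");cv2.imwrite("pics/w14.png",f["img"][:,:,::-1]);a=arms(f)
for o,y,z in a: go(o[0]-.075*np.cos(np.radians(y)),o[1]-.075*np.sin(np.radians(y)),.01,y)
E
```

```text
t: 19.75
eef_pos: [0.44, -0.2866, 0.1226]
ee_rot: [3.141, 0.002, -0.234]
force: [0.2, -0.6, 1.0]
width: 0.0875
org [ 0.5144 -0.3045] yaw -13.62 padz 0.0505 rect [27.2 28.7] 76.6 n 1571 1723 lat [-0.0063  0.006 ] tend(-.100) -0.1064 GRIP [ 0.4415 -0.2869]
t 19.8 pos [ 0.4409 -0.2867  0.1237] rpy [179.97  -0.04 -13.37] q [-0.2   0.21 -0.46  0.   -0.91  1.54] F [-0.9 -0.1  0.1] w 0.0876
shift [0.0017 0.0001 0.3789] rot [ 0.0004 -0.0006  0.0043]
```

View pics/w14.png

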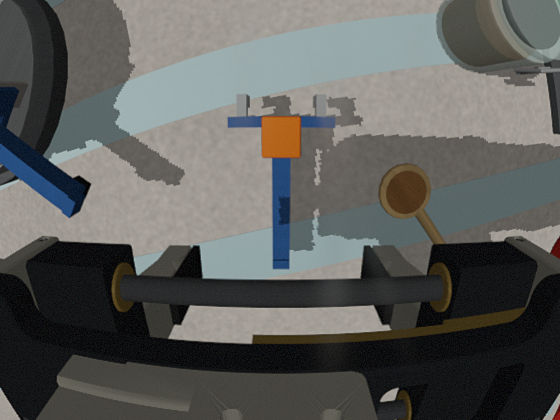

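Run:
```python
from h import *
f=snap("wrist");T=np.linalg.inv(np.block([[R.from_euler("xyz",f["s"]["ee_rot"]).as_matrix(),f["s"]["eef_pos"][:,None]],[np.zeros((1,3)),np.ones((1,1))]]))
for u,v in((382,190),(405,190),(425,215),(440,240)):
    p=atz(f,u,v,.012); print(u,v,p,(T@np.append(p,1))[:3])
```

```text
382 190 [ 0.435  -0.3767  0.012 ] [0.015  0.0889 0.1117]
405 190 [ 0.4302 -0.3983  0.012 ] [0.0153 0.111  0.1117]
425 215 [ 0.402  -0.4154  0.012 ] [-0.0082  0.1342  0.1117]
440 240 [ 0.3724 -0.4295  0.012 ] [-0.0337  0.1548  0.1117]
```

```bash
python3 -m inch '0.4 0.002 0 0.15 0 0 0;0.4 0.002 0 0.3 0 0 0;0.4 0.002 0 0.37 0 0 0;0.4 0.002 0 0.38 0 0 0;0.4 0.002 0 0.38 0 0 0;1 0.002 0 0.38 0 0 0;1 0.002 0 0.38 0 0 0;1 0.002 0 0.38 0 0 0;1 0.002 0 0.38 0 0 0;1 0.002 0 0.38 0 0 0;1 0.002 0 0.38 0 0 0;1 0.002 0 0.38 0 0 0' 40
python3 -m inch '1 0 0 0 0 0 0;1 0 0 0 0 0 0;1 0 0 -0.1 0 0 0;1 0 0 -0.2 0 0 0;1 0 0 -0.35 0 0 0;1 0 0 -0.5 0 0 0;1 0 0 -0.6 0 0 0;1 0 0 -0.6 0 0 0;1 0 0 -0.6 0 0 0'
python3 - <<'E'
from h import *
f=snap("wrist");a=arms(f,zoff=f["s"]["eef_pos"][2]-.009)
go(.43,.061,.17,-17.7)
E
```

```text
t: 21.05
eef_pos: [0.4404, -0.287, 0.0093]
ee_rot: [3.141, -0.0, -0.234]
force: [-1.0, 0.3, 4.0]
width: 0.0138
t: 21.95
eef_pos: [0.4401, -0.2867, 0.1889]
ee_rot: [-3.141, -0.001, -0.235]
force: [0.6, 0.1, -2.2]
width: 0.0138
org [ 0.5141 -0.3045] yaw -13.34 padz 0.0501 rect [27.4 29.5] 76.7 n 5847 2355 lat [-0.0065  0.0063] tend(-.100) -0.0568 GRIP [ 0.4411 -0.2872]
t 22.0 pos [ 0.4395 -0.2865  0.1879] rpy [-179.96    0.09  -13.47] q [-0.2   0.14 -0.37 -0.   -1.06  1.54] F [-0.  -0.5 -2. ] w 0.014
shift [-0.3007 -1.1191  0.061 ] rot [-0.0006  0.0016  0.0704]
```

```bash
python3 -m inch '1 -0.27 -1 0.06 0 0 0.07;1 -0.27 -1 0.06 0 0 0.07;1 -0.27 -1 0.06 0 0 0.07;1 -0.27 -1 0.06 0 0 0.07;1 -0.27 -1 0.06 0 0 0.07;1 -0.27 -1 0.06 0 0 0.07;1 -0.27 -1 0.06 0 0 0.07;1 -0.27 -1 0.06 0 0 0.07;1 -0.27 -1 0.06 0 0 0.07'
python3 -c "
from h import *
go(.4575,.0547,.0895,-17.6)"
```

```text
t: 22.9
eef_pos: [0.4306, 0.0231, 0.17]
ee_rot: [3.14, 0.002, -0.307]
force: [-0.5, 0.1, -1.6]
width: 0.0135
t 22.9 pos [0.4306 0.0231 0.17  ] rpy [179.9    0.11 -17.61] q [ 0.51 -0.   -0.58 -0.   -1.    0.75] F [-0.5  0.1 -1.6] w 0.0135
shift [ 0.0542 -0.128   0.2679] rot [ 0.0017  0.0019 -0.0001]
```

```bash
python3 -m inch '1 0.054 -0.128 0.1 0 0 0;1 0.054 -0.128 0.2 0 0 0;1 0.054 -0.128 0.267 0 0 0;1 0.054 -0.128 0.267 0 0 0;1 0.054 -0.128 0.267 0 0 0'
python3 - <<'E'
from h import *
f=snap("wrist");a=arms(f,zoff=f["s"]["eef_pos"][2]-.009)
np.savez("w15.npz",**{k:f[k] for k in f if k not in("s","name")})
crop(f,"w15c.png",140,420,0,210,2.8)
print(f["s"]["eef_pos"],np.degrees(f["s"]["ee_rot"]))
E
```

```text
t: 23.4
eef_pos: [0.4584, 0.0539, 0.0909]
ee_rot: [3.14, 0.001, -0.31]
force: [0.7, 0.0, -1.8]
width: 0.014
org [0.5309 0.0307] yaw -17.67 padz 0.05 rect [27.7 29.5] 73.0 n 5886 3064 lat [-0.0065  0.0062] tend(-.100) -0.0875 GRIP [0.4594 0.0535]
[0.4584 0.0539 0.0909] [179.9198   0.0446 -17.7415]
```

View pics/w15c.png

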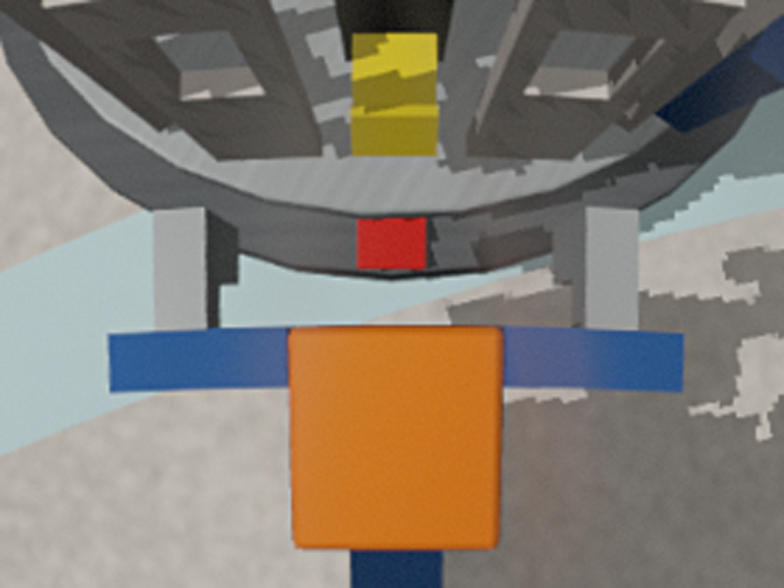

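```bash
python3 -m inch '1 0.03 0 0.003 0 0 0;1 0.06 0 0.006 0 0 0;1 0.09 0 0.006 0 0 0;1 0.115 0 0.006 0 0 0;1 0.125 0 0.006 0 0 0;1 0.131 0 0.006 0 0 0;1 0.132 0 0.006 0 0 0'
python3 - <<'E'
from h import *
f=snap("wrist"); a=arms(f,zoff=f["s"]["eef_pos"][2]-.009)
crop(f,"w16c.png",140,420,0,210,2.8)
print(f["s"]["eef_pos"],np.degrees(f["s"]["ee_rot"]),f["s"]["force"],f["s"]["moment"])
E
```

```text
t: 24.15
eef_pos: [0.496, 0.0432, 0.089]
ee_rot: [3.141, 0.0, -0.308]
force: [-2.0, 1.2, -0.7]
width: 0.0139
org [0.5686 0.02  ] yaw -17.63 padz 0.0501 rect [27.8 29.6] 72.8 n 5955 2367 lat [-0.0066  0.0063] tend(-.100) -0.057 GRIP [0.4971 0.0427]
[0.496  0.0432 0.089 ] [179.9837   0.0256 -17.6569] [-1.9975  1.1539 -0.7319] [ 0.1973  0.6581 -0.0026]
```

View pics/w16c.png

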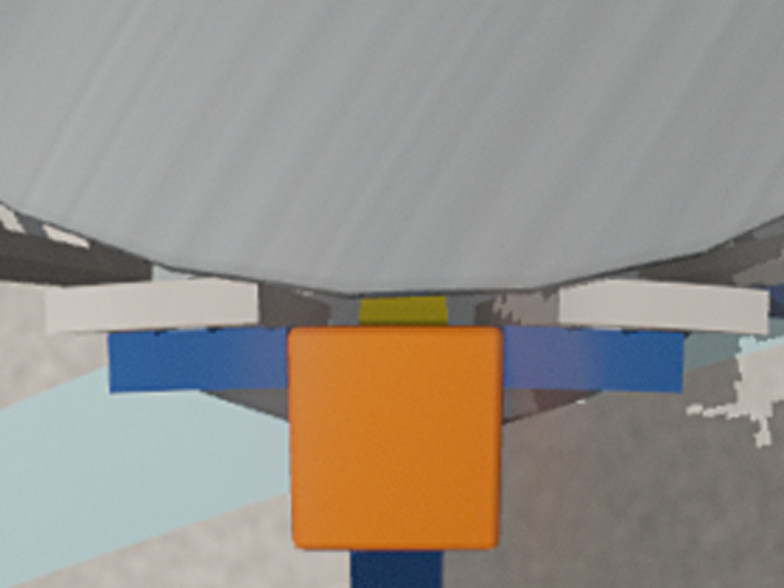

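```bash
python3 -m inch '1 0.002 0.002 0.01 0 0 0;1 0.002 0.002 0.02 0 0 0;1 0.002 0.002 0.03 0 0 0;1 0.002 0.002 0.038 0 0 0;1 0.002 0.002 0.046 0 0 0'
python3 -m inch '1 0 0 0.007 0 0 0;1 0 0 0.013 0 0 0;1 0 0 0.018 0 0 0;1 0 0 0.021 0 0 0;1 0 0 0.021 0 0 0'
python3 - <<'E'
from h import *
f=snap("wrist"); a=arms(f,zoff=f["s"]["eef_pos"][2]-.009)
crop(f,"w17c.png",140,420,0,210,2.8)
print(f["s"]["eef_pos"],np.degrees(f["s"]["ee_rot"]),f["s"]["force"],f["s"]["moment"])
E
```

```text
t: 24.7
eef_pos: [0.4961, 0.0424, 0.0749]
ee_rot: [3.141, 0.001, -0.308]
force: [-4.2, 0.8, -0.4]
width: 0.0136
t: 25.2
eef_pos: [0.4961, 0.0425, 0.0691]
ee_rot: [3.141, 0.001, -0.308]
force: [-6.7, 2.4, 2.9]
width: 0.0136
org [0.5684 0.0192] yaw -17.5 padz 0.0503 rect [27.9 29.6] 72.3 n 5976 2343 lat [-0.0063  0.0065] tend(-.100) -0.0565 GRIP [0.4968 0.0418]
org [ 0.5765 -0.0717] yaw 40.61 padz 0.0485 rect [10.2 28.1] 43.2 n 902 1614 lat [-0.008   0.0055] tend(-.100) -0.0714 GRIP [ 0.5196 -0.1206]
[0.4961 0.0425 0.0691] [179.9791   0.035  -17.6521] [-6.7156  2.3638  2.9314] [ 0.6152  2.3417 -0.0236]
```

View pics/w17c.png

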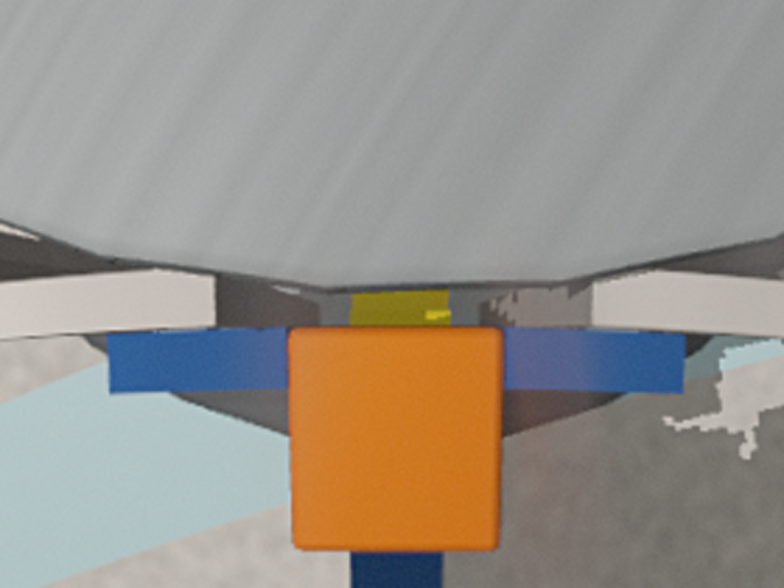

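Home height reached. Release and press the pad, as before.

```bash
python3 -m inch '0.4 0 0 0 0 0 0;0.4 0 0 0 0 0 0;0.4 0 0 0 0 0 0;0.4 0 0 0 0 0 0;0.4 0 0 0 0 0 0;0.4 0 0 -0.15 0 0 0;0.4 0 0 -0.3 0 0 0;1 0 0 -0.3 0 0 0;1 0 0 -0.3 0 0 0;1 0 0 -0.3 0 0 0;1 0 0 -0.3 0 0 0'
python3 -c "
from h import *
go(.5486,.0262,.11,-17.6)
a=arms(snap('wrist'),zoff=.06)"
```

```text
t: 26.35
eef_pos: [0.4958, 0.0422, 0.158]
ee_rot: [3.14, 0.002, -0.308]
force: [-0.4, -0.1, 0.3]
width: 0.026
t 26.35 pos [0.4958 0.0422 0.158 ] rpy [179.92   0.09 -17.65] q [ 0.48  0.13 -0.47 -0.   -0.98  0.78] F [-0.4 -0.1  0.3] w 0.026
shift [ 0.1841 -0.0026  0.1596] rot [ 0.0013  0.0016 -0.0009]
org [0.5662 0.02  ] yaw -17.56 padz 0.0495 rect [27.6 29.9] 72.9 n 1938 1858 lat [-0.0059  0.0061] tend(-.100) -0.1044 GRIP [0.4947 0.0426]
org [ 0.5818 -0.0664] yaw 42.5 padz 0.0489 rect [24.6 27.2] 44.6 n 631 1604 lat [-0.0068  0.0066] tend(-.100) -0.1033 GRIP [ 0.5265 -0.1171]
```

```bash
python3 -m inch '1 0.1 0 0 0 0 0;1 0.18 0 0 0 0 0;1 0.18 0 0.1 0 0 0;1 0.18 0 0.13 0 0 0;1 0.18 0 0.15 0 0 0;1 0.18 0 0.16 0 0 0;1 0.18 0 0.165 0 0 0;1 0.18 0 0.172 0 0 0;1 0.18 0 0.174 0 0 0;1 0.18 0 0.174 0 0 0'
```

```text
t: 27.4
eef_pos: [0.5484, 0.0266, 0.1091]
ee_rot: [-3.14, -0.002, -0.307]
force: [-4.1, 1.6, 11.5]
width: 0.0002
```

```bash
python3 -m inch '1 0 0 0.004 0 0 0;1 0 0 0.007 0 0 0;1 0 0 0.007 0 0 0'
python3 -m inch '1 0 0 -0.1 0 0 0;1 -0.1 0 -0.25 0 0 0;1 -0.25 0 -0.4 0 0 0;0.4 -0.25 0 -0.5 0 0 0;0.4 -0.25 0 -0.5 0 0 0'
python3 - <<'E'
from h import *
f=snap("wrist");a=arms(f,zoff=.06);print("table");arms(f);arms(snap("top"));
crop(f,"w18c.png",140,420,0,210,2.8);g=snap("scene");crop(g,"s18c.png",200,310,180,280,7)
go(.65,-.0065,.255,-17.6)
E
```

```text
t: 27.7
eef_pos: [0.5485, 0.0268, 0.1087]
ee_rot: [-3.14, -0.003, -0.307]
force: [-13.1, 3.8, 27.1]
width: 0.0004
t: 28.2
eef_pos: [0.4781, 0.0501, 0.2621]
ee_rot: [-3.134, -0.01, -0.306]
force: [1.0, -0.5, -0.4]
width: 0.0113
org [0.5661 0.0204] yaw -17.92 padz 0.0495 rect [26.7 29. ] 72.7 n 866 999 lat [-0.0063  0.0057] tend(-.100) -0.1061 GRIP [0.4947 0.0435]
org [ 0.5836 -0.0645] yaw 42.7 padz 0.0492 rect [29.9 28.1] 42.6 n 760 929 lat [-0.006   0.0069] tend(-.100) -0.1057 GRIP [ 0.5284 -0.1153]
table
t 28.35 pos [0.4764 0.0492 0.2556] rpy [-179.9    -0.07  -17.62] q [ 0.51  0.01 -0.36 -0.   -1.2   0.75] F [-0.   0.1  0.5] w 0.0228
shift [0.6077 0.0017 0.0026] rot [-0.0017 -0.0012 -0.0004]
```

View pics/w18c.png

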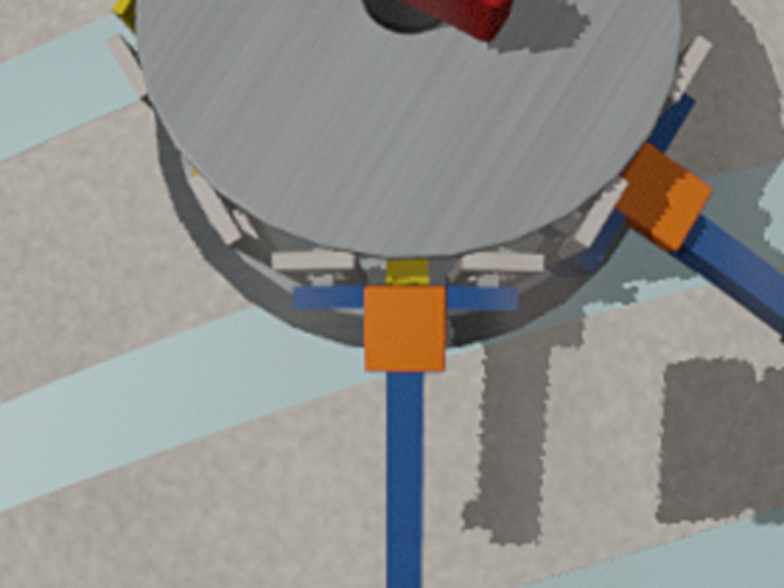

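View pics/s18c.png

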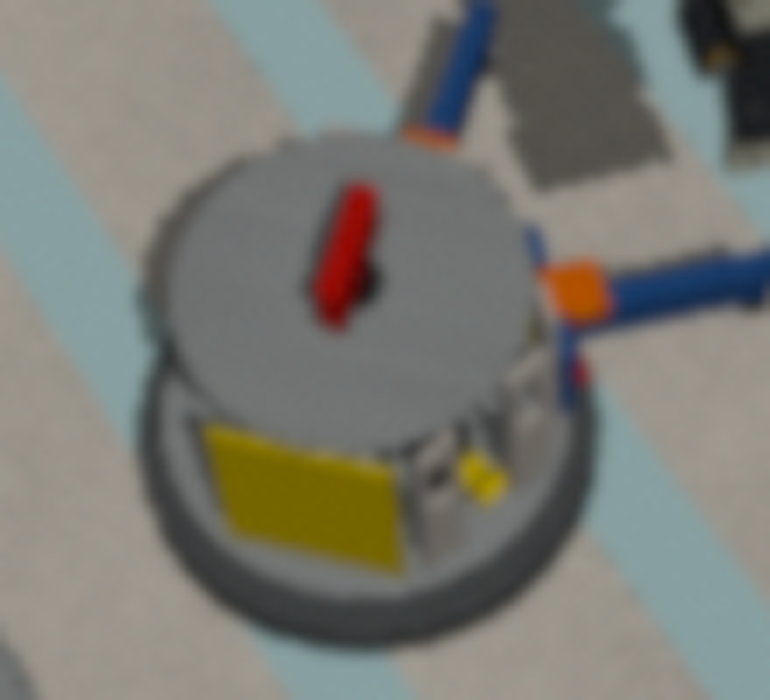

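```bash
python3 -m inch '0.4 0.608 0.002 0 0 0 1;0.4 0.608 0.002 0 0 0 1;0.4 0.608 0.002 0 0 0 1;0.4 0.608 0.002 0 0 0 1;0.4 0.608 0.002 0 0 0 1;0.4 0.608 0.002 0 0 0 1;0.4 0.608 0.002 0 0 0 1;0.4 0.608 0.002 0 0 0 1'
python3 -m inch '0.4 0 0 0 0 0 1;0.4 0 0 0 0 0 1;0.4 0 0 0 0 0 1;0.4 0 0 0 0 0 1;0.4 0 0 0 0 0 1;0.4 0 0 0 0 0 1;0.4 0 0 0 0 0 1;0.4 0 0 0 0 0 1'
python3 -c "
from h import *
go(.65,-.0065,.171,-137.6)
f=snap('wrist');cv2.imwrite('pics/w19.png',f['img'][:,:,::-1])"
```

```text
t: 29.15
eef_pos: [0.6499, -0.0074, 0.2527]
ee_rot: [3.138, -0.0, -1.358]
force: [0.8, 0.4, -0.7]
width: 0.0527
t: 29.95
eef_pos: [0.6499, -0.0071, 0.2538]
ee_rot: [3.141, -0.001, -2.401]
force: [-0.1, -0.2, -0.4]
width: 0.0528
t 29.95 pos [ 0.6499 -0.0071  0.2538] rpy [ 179.96   -0.07 -137.55] q [ 0.29  0.3  -0.01 -0.   -1.26 -1.12] F [-0.1 -0.2 -0.4] w 0.0528
shift [-0.0018  0.001   0.276 ] rot [ 0.0007 -0.0012  0.0008]
```

View pics/w19.png

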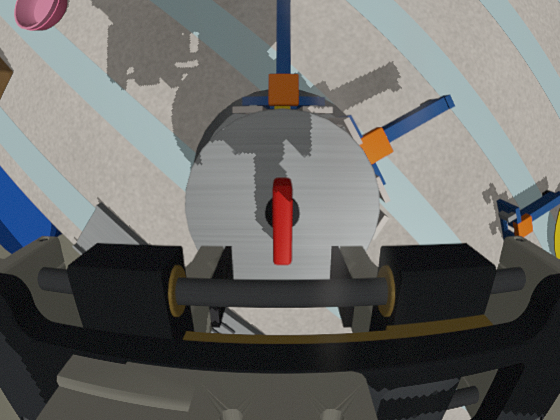

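Knob is centred between the fingers, bar aligned. Descend, grip, turn.

```bash
python3 -m inch '0.4 0 0 0.14 0 0 0;0.4 0 0 0.275 0 0 0;0.4 0 0 0.275 0 0 0;1 0 0 0.275 0 0 0;1 0 0 0.275 0 0 0;1 0 0 0.275 0 0 0;1 0 0 0.275 0 0 0;1 0 0 0.275 0 0 0;1 0 0 0.275 0 0 0;1 0 0 0.275 0 0 0' 25
python3 -m inch '1 0 0 0 0 0 -0.12;1 0 0 0 0 0 -0.25;1 0 0 0 0 0 -0.4;1 0 0 0 0 0 -0.53;1 0 0 0 0 0 -0.66;1 0 0 0 0 0 -0.79;1 0 0 0 0 0 -0.91;1 0 0 0 0 0 -1;1 0 0 0 0 0 -1;1 0 0 0 0 0 -1'
python3 -m inch '0.4 0 0 0 0 0 0;0.4 0 0 0 0 0 0;0.4 0 0 0 0 0 0;0.4 0 0 0 0 0 0;0.4 0 0 -0.1 0 0 0;0.4 0 0 -0.2 0 0 0;0.4 0 0 -0.28 0 0 0;0.4 0 0 -0.28 0 0 0'
python3 - <<'E'
from h import *
g=snap("scene");arms(g)
f=snap("top");arms(f);crop(f,"t20.png",120,440,130,290,2.5)
go(.4,.31,.25,-23.4)
E
```

```text
t: 31.0
eef_pos: [0.6499, -0.0063, 0.173]
ee_rot: [3.141, 0.001, -2.402]
force: [-3.2, 4.0, 5.6]
width: 0.0142
t: 32.0
eef_pos: [0.6492, -0.0061, 0.1731]
ee_rot: [3.141, 0.001, -1.354]
force: [-6.7, 4.7, 7.3]
width: 0.0138
t: 32.8
eef_pos: [0.6521, -0.0071, 0.2605]
ee_rot: [-3.135, -0.001, -1.355]
force: [0.3, 0.8, -0.4]
width: 0.0526
org [0.4649 0.2911] yaw -22.35 padz 0.0488 rect [28.  30.7] 66.5 n 75 113 lat [-0.0069  0.0079] tend(-.100) -0.1046 GRIP [0.3955 0.3196]
t 32.9 pos [ 0.6503 -0.0069  0.2566] rpy [-179.94    0.02  -77.66] q [ 0.29  0.3  -0.   -0.   -1.27 -0.07] F [-0.  -0.4 -0.7] w 0.0526
shift [-1.2103  0.5891  0.0217] rot [-0.001  -0.0002 -0.9043]
```

View pics/t20.png

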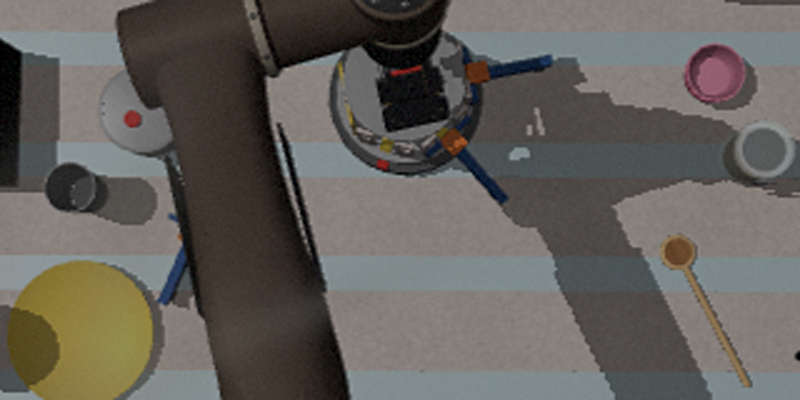

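```bash
python3 -m inch '0.4 -1 0.48 0 0 0 -0.9;0.4 -1 0.48 0 0 0 -0.9;0.4 -1 0.48 0 0 0 -0.9;0.4 -1 0.48 0 0 0 -0.9;0.4 -1 0.48 0 0 0 -0.9;0.4 -1 0.48 0 0 0 -0.9;0.4 -1 0.48 0 0 0 -0.9;0.4 -1 0.48 0 0 0 -0.9;0.4 -1 0.48 0 0 0 -0.9'
python3 - <<'E'
from h import *
go(.3955,.3198,.14,-22.8)
f=snap("wrist");arms(f)
E
```

```text
t: 33.8
eef_pos: [0.4445, 0.2556, 0.2554]
ee_rot: [3.14, 0.001, -0.411]
force: [0.3, -0.2, 0.2]
width: 0.0523
t 33.8 pos [0.4445 0.2556 0.2554] rpy [179.92   0.03 -23.56] q [ 0.91  0.07 -0.29 -0.   -1.21  0.25] F [ 0.3 -0.2  0.2] w 0.0523
shift [-0.2352 -0.1315  0.3845] rot [ 0.0013  0.0005 -0.0126]
org [0.4638 0.2901] yaw -22.64 padz 0.0503 rect [27.4 30. ] 68.1 n 603 740 lat [-0.0071  0.0061] tend(-.100) -0.1073 GRIP [0.3946 0.319 ]
```

```bash
python3 -m inch '0.4 -0.237 -0.129 0.38 0 0 -0.012;0.4 -0.237 -0.129 0.38 0 0 -0.012;0.4 -0.237 -0.129 0.38 0 0 -0.012;0.4 -0.237 -0.129 0.38 0 0 -0.012;0.4 -0.237 -0.129 0.38 0 0 -0.012'
python3 - <<'E'
from h import *
f=snap("wrist");a=arms(f);cv2.imwrite("pics/w21.png",f["img"][:,:,::-1])
for o,y,z in a: go(o[0]-.075*np.cos(np.radians(y)),o[1]-.075*np.sin(np.radians(y)),.0095,y)
E
```

```text
t: 34.35
eef_pos: [0.3961, 0.3183, 0.1415]
ee_rot: [3.139, -0.0, -0.401]
force: [0.8, 0.6, 0.8]
width: 0.0525
org [0.4636 0.2907] yaw -22.68 padz 0.0505 rect [27.2 28.8] 66.9 n 1359 1507 lat [-0.0068  0.0058] tend(-.100) -0.1067 GRIP [0.3944 0.3196]
t 34.4 pos [0.3967 0.3188 0.1425] rpy [179.98  -0.03 -22.98] q [ 1.06  0.16 -0.47  0.   -0.94  0.11] F [-0.5 -0.1  0.9] w 0.0527
shift [-0.0084  0.0002  0.4435] rot [ 0.0003 -0.0005 -0.0051]
```

View pics/w21.png

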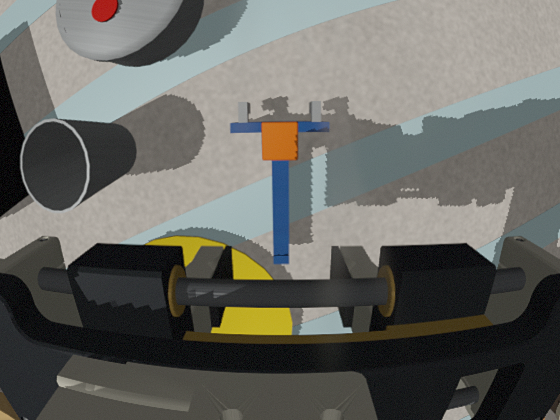

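Run:
```python
from h import *
f=snap("wrist");s=f["s"]
T=np.linalg.inv(np.block([[R.from_euler("xyz",s["ee_rot"]).as_matrix(),s["eef_pos"][:,None]],[np.zeros((1,3)),np.ones((1,1))]]))
P=cloud(f);hsv=cv2.cvtColor(f["img"],cv2.COLOR_RGB2HSV).astype(int)
y=(hsv[...,0]>22)&(hsv[...,0]<32)&(hsv[...,1]>150)&(P[...,2]<.06)&(P[...,2]>0)
q=P[y];print(len(q),q.min(0),q.max(0))
# lateral/forward of plate points nearest
t=(T[:3,:3]@q.T).T+T[:3,3]
for lo in np.arange(-.03,.05,.01):
    k=(t[:,0]>lo)&(t[:,0]<lo+.01)
    if k.any(): print("fwd",round(lo,3),"max lateral y",t[k,1].max().round(4),"z",q[k][t[k,1].argmax(),2].round(3))
g=snap("top");Pt=cloud(g);h=cv2.cvtColor(g["img"],cv2.COLOR_RGB2HSV).astype(int)
y=(h[...,0]>22)&(h[...,0]<32)&(h[...,1]>140)&(Pt[...,2]<.06)&(Pt[...,1]>.3)&(Pt[...,0]<.5)
q=Pt[y];c,r=cv2.minEnclosingCircle(q[:,:2].astype(np.float32));print("plate",c,r,np.percentile(q[:,2],[5,50,95]), T[:3,:3]@np.array([*c,.02])+T[:3,3])
for u,v in((90,165),(89,130),(60,210)): 
    p=P[v,u];print("tumbler rim",p,T[:3,:3]@p+T[:3,3])
```

```text
3532 [0.2588 0.3546 0.0017] [0.6634 0.6084 0.0588]
fwd 0.0 max lateral y -0.3011 z 0.028
fwd 0.01 max lateral y -0.2714 z 0.045
fwd 0.02 max lateral y -0.2734 z 0.044
fwd 0.03 max lateral y -0.2756 z 0.059
plate (-0.0030942317098379135, 0.858706533908844) 0.6075524687767029 [-0.6206  0.0081  0.0207] [-0.579  -0.341   0.1222]
tumbler rim [0.495  0.4235 0.0993] [ 0.0496 -0.1348  0.0432]
tumbler rim [0.5213 0.4221 0.0834] [ 0.0743 -0.1438  0.0591]
tumbler rim [0.4782 0.468  0.1001] [ 0.0167 -0.1692  0.0424]
```

Run:
```python
from h import *
f=snap("wrist");s=f["s"]
M=R.from_euler("xyz",s["ee_rot"]).as_matrix();tt=lambda p:M.T@(p-s["eef_pos"])
P=cloud(f)
for u,v in((150,242),(185,236),(238,260),(255,268),(270,275),(292,312),(293,325),(260,322)):
    p=P[v,u];print(u,v,p,"tool",tt(p), "on z.02",tt(atz(f,u,v,.02)))
g=snap("top");h=cv2.cvtColor(g["img"],cv2.COLOR_RGB2HSV).astype(int)
m=((h[...,0]>20)&(h[...,0]<34)&(h[...,1]>130)).astype(np.uint8);m[:220]=0;m[310:]=0;m[:,:115]=0;m[:,200:]=0
vs,us=np.nonzero(m);(c,r)=cv2.minEnclosingCircle(np.stack([us,vs],1).astype(np.float32));print(c,r,atz(g,*c,.015),tt(atz(g,*c,.015)),cloud(g)[int(c[1]),int(c[0])], cloud(g)[int(c[1]),int(c[0]+r-2)])
```

```text
150 242 [0.4108 0.4553 0.018 ] tool [-0.0406 -0.1305  0.1256] on z.02 [-0.0398 -0.1296  0.1235]
185 236 [0.4029 0.4165 0.02  ] tool [-0.0326 -0.0917  0.1235] on z.02 [-0.0326 -0.0917  0.1235]
238 260 [0.3589 0.3812 0.0141] tool [-0.0594 -0.042   0.1292] on z.02 [-0.0566 -0.0412  0.1234]
255 268 [0.3454 0.3688 0.016 ] tool [-0.067  -0.0254  0.1274] on z.02 [-0.065  -0.025   0.1234]
270 275 [0.3339 0.3577 0.0187] tool [-0.0732 -0.0107  0.1246] on z.02 [-0.0725 -0.0106  0.1233]
292 312 [ 0.2729  0.3588 -0.0002] tool [-0.1298  0.0122  0.1435] on z.02 [-0.1161  0.0114  0.1233]
293 325 [0.2696 0.3596 0.0199] tool [-0.1331  0.0127  0.1234] on z.02 [-0.133   0.0127  0.1233]
260 322 [0.2767 0.3957 0.0042] tool [-0.1407 -0.0233  0.1391] on z.02 [-0.1293 -0.022   0.1233]
(152.5, 269.5) 31.945363998413086 [0.2818 0.4552 0.015 ] [-0.1593 -0.08    0.1284] [ 0.283   0.4617 -0.0016] [ 0.2835  0.3529 -0.001 ]
```

```bash
python3 -m inch '0.4 -0.008 0 0.15 0 0 0;0.4 -0.008 0 0.3 0 0 0;0.4 -0.008 0 0.42 0 0 -0.005;0.4 -0.008 0 0.443 0 0 -0.005;0.4 -0.008 0 0.443 0 0 -0.005;1 -0.008 0 0.443 0 0 -0.005;1 -0.008 0 0.443 0 0 -0.005;1 -0.008 0 0.443 0 0 -0.005;1 -0.008 0 0.443 0 0 -0.005;1 -0.008 0 0.443 0 0 -0.005;1 -0.008 0 0.443 0 0 -0.005;1 -0.008 0 0.443 0 0 -0.005' 40
python3 -m inch '1 0 0 0 0 0 0;1 0 0 0 0 0 0;1 0 0 -0.1 0 0 0;1 0 0 -0.2 0 0 0;1 0 0 -0.35 0 0 0;1 0 0 -0.5 0 0 0;1 0 0 -0.55 0 0 0;1 0 0 -0.55 0 0 0;1 0 0 -0.55 0 0 0'
python3 - <<'E'
from h import *
f=snap("wrist");a=arms(f,zoff=f["s"]["eef_pos"][2]-.009)
go(.43,.063,.17,-17.6)
E
```

```text
t: 35.8
eef_pos: [0.3935, 0.3203, 0.0097]
ee_rot: [-3.141, -0.0, -0.395]
force: [-1.2, -1.0, 6.6]
width: 0.0137
t: 36.7
eef_pos: [0.3929, 0.3197, 0.1734]
ee_rot: [3.141, 0.001, -0.395]
force: [0.4, -0.4, -1.8]
width: 0.0136
org [0.4629 0.2902] yaw -22.45 padz 0.0496 rect [27.5 29.4] 67.2 n 5811 2358 lat [-0.0063  0.0066] tend(-.100) -0.0568 GRIP [0.3936 0.3188]
t 36.75 pos [0.3927 0.3193 0.1727] rpy [179.86   0.06 -22.65] q [ 1.07  0.13 -0.43 -0.   -1.02  0.11] F [-0.6 -0.3 -2.8] w 0.0138
shift [0.4438 0.7405 0.0104] rot [ 0.0023  0.001  -0.0842]
```

```bash
python3 -m inch '1 0.44 0.74 0 0 0 -0.084;1 0.44 0.74 0 0 0 -0.084;1 0.44 0.74 0 0 0 -0.084;1 0.44 0.74 0 0 0 -0.084;1 0.44 0.74 0 0 0 -0.084;1 0.44 0.74 0 0 0 -0.084;1 0.44 0.74 0 0 0 -0.084;1 0.44 0.74 0 0 0 -0.084'
python3 -c "
from h import *
go(.4580,.0542,.0895,-17.6)"
```

```text
t: 37.55
eef_pos: [0.4295, 0.0644, 0.1733]
ee_rot: [3.14, 0.001, -0.308]
force: [0.1, 0.0, -3.6]
width: 0.0139
t 37.55 pos [0.4295 0.0644 0.1733] rpy [179.92   0.08 -17.63] q [ 0.61 -0.   -0.57 -0.   -1.01  0.66] F [ 0.1  0.  -3.6] w 0.0139
shift [0.1012 0.0033 0.2792] rot [ 0.0014  0.0013 -0.0006]
```

```bash
python3 -m inch '1 0.1 0.003 0.1 0 0 0;1 0.1 0.003 0.2 0 0 0;1 0.1 0.003 0.278 0 0 0;1 0.1 0.003 0.278 0 0 0;1 0.1 0.003 0.278 0 0 0'
python3 - <<'E'
from h import *
f=snap("wrist");a=arms(f,zoff=f["s"]["eef_pos"][2]-.009)
crop(f,"w22c.png",140,420,0,210,2.8)
print(f["s"]["eef_pos"],np.degrees(f["s"]["ee_rot"]))
E
```

```text
t: 38.05
eef_pos: [0.4582, 0.0554, 0.0909]
ee_rot: [3.14, 0.001, -0.305]
force: [-0.2, -0.5, -1.4]
width: 0.0134
org [0.5303 0.0324] yaw -17.47 padz 0.0496 rect [27.6 29.9] 72.7 n 5868 2348 lat [-0.0064  0.0065] tend(-.100) -0.0565 GRIP [0.4588 0.0549]
[0.4582 0.0554 0.0909] [179.9156   0.0505 -17.474 ]
```

View pics/w22c.png

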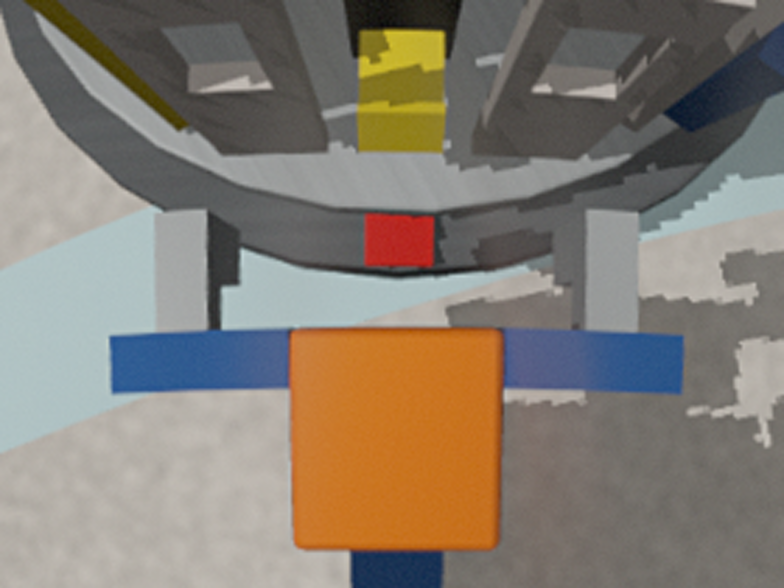

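```bash
python3 -m inch '1 0.03 0.006 0.003 0 0 0;1 0.06 0.006 0.006 0 0 0;1 0.09 0.006 0.006 0 0 0;1 0.115 0.006 0.006 0 0 0;1 0.125 0.006 0.006 0 0 0;1 0.131 0.006 0.006 0 0 0;1 0.132 0.006 0.006 0 0 0'
python3 - <<'E'
from h import *
f=snap("wrist"); a=arms(f,zoff=f["s"]["eef_pos"][2]-.009)
crop(f,"w23c.png",140,420,0,210,2.8)
print(f["s"]["eef_pos"],np.degrees(f["s"]["ee_rot"]),f["s"]["force"],f["s"]["moment"])
E
```

```text
t: 38.8
eef_pos: [0.4953, 0.0407, 0.0891]
ee_rot: [3.141, 0.0, -0.307]
force: [-2.0, 0.4, -0.5]
width: 0.0135
org [0.5675 0.0175] yaw -17.53 padz 0.0497 rect [27.5 29.9] 72.8 n 5872 2346 lat [-0.0064  0.0066] tend(-.100) -0.0567 GRIP [0.4959 0.0401]
[0.4953 0.0407 0.0891] [179.985    0.0241 -17.6126] [-1.9785  0.3744 -0.4547] [0.1213 0.6146 0.002 ]
```

View pics/w23c.png

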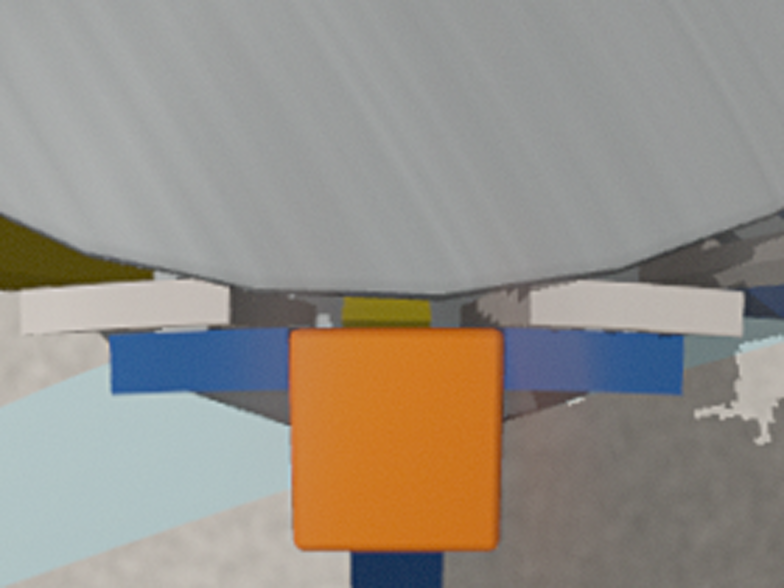

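```bash
python3 -m inch '1 0.002 -0.004 0.01 0 0 0;1 0.002 -0.004 0.02 0 0 0;1 0.002 -0.004 0.03 0 0 0;1 0.002 -0.004 0.038 0 0 0;1 0.002 -0.004 0.046 0 0 0'
python3 -m inch '1 0 0 0.007 0 0 0;1 0 0 0.013 0 0 0;1 0 0 0.018 0 0 0;1 0 0 0.021 0 0 0;1 0 0 0.021 0 0 0'
python3 - <<'E'
from h import *
f=snap("wrist"); a=arms(f,zoff=f["s"]["eef_pos"][2]-.009)
crop(f,"w24c.png",140,420,0,210,2.8)
print(f["s"]["eef_pos"],np.degrees(f["s"]["ee_rot"]),f["s"]["force"],f["s"]["moment"])
E
```

```text
t: 39.35
eef_pos: [0.496, 0.0418, 0.0749]
ee_rot: [3.141, 0.001, -0.307]
force: [-3.3, 0.7, -0.0]
width: 0.0136
t: 39.85
eef_pos: [0.4961, 0.0418, 0.0693]
ee_rot: [3.141, 0.0, -0.307]
force: [-6.5, 2.2, 4.3]
width: 0.0138
org [0.5682 0.0187] yaw -17.61 padz 0.0501 rect [27.8 29.6] 72.5 n 5911 2351 lat [-0.0066  0.0064] tend(-.100) -0.0567 GRIP [0.4967 0.0414]
org [ 0.5771 -0.0724] yaw 39.52 padz 0.0483 rect [10.7 28.8] 41.9 n 953 1625 lat [-0.0088  0.0052] tend(-.100) -0.0721 GRIP [ 0.5193 -0.1201]
[0.4961 0.0418 0.0693] [179.987    0.0206 -17.5833] [-6.5412  2.1742  4.2512] [ 0.5131  2.2714 -0.0499]
```

View pics/w24c.png

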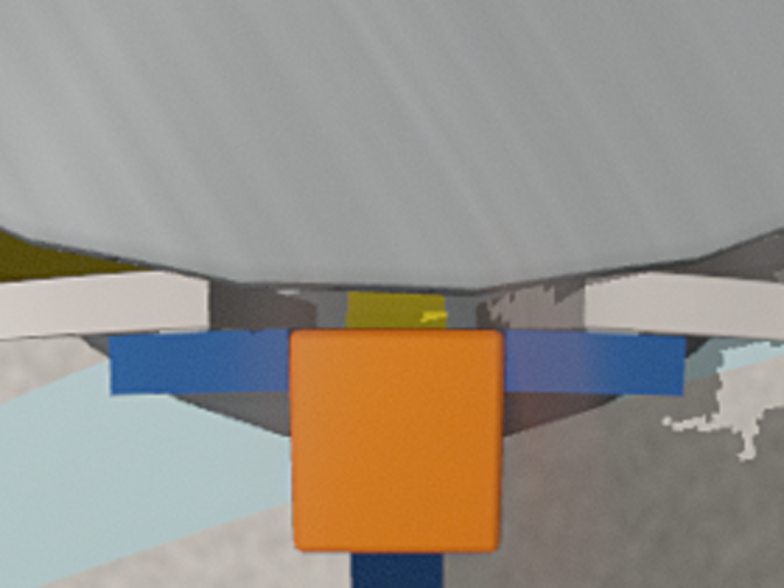

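```bash
python3 -m inch '0.4 0 0 0 0 0 0;0.4 0 0 0 0 0 0;0.4 0 0 0 0 0 0;0.4 0 0 0 0 0 0;0.4 0 0 0 0 0 0;0.4 0 0 -0.15 0 0 0;0.4 0 0 -0.3 0 0 0;1 0 0 -0.3 0 0 0;1 0 0 -0.3 0 0 0;1 0 0 -0.3 0 0 0;1 0 0 -0.3 0 0 0'
python3 -m inch '1 0.1 0 0 0 0 0;1 0.18 0 0 0 0 0;1 0.18 0 0.1 0 0 0;1 0.18 0 0.13 0 0 0;1 0.18 0 0.15 0 0 0;1 0.18 0 0.16 0 0 0;1 0.18 0 0.165 0 0 0;1 0.18 0 0.172 0 0 0;1 0.18 0 0.174 0 0 0;1 0.18 0 0.174 0 0 0'
python3 -m inch '1 0 0 0.004 0 0 0;1 0 0 0.007 0 0 0;1 0 0 0.007 0 0 0'
```

```text
t: 41.0
eef_pos: [0.4957, 0.0415, 0.1579]
ee_rot: [3.14, 0.002, -0.307]
force: [-0.2, 0.4, 0.0]
width: 0.0263
t: 42.0
eef_pos: [0.5482, 0.026, 0.1091]
ee_rot: [-3.14, -0.002, -0.306]
force: [-5.8, 1.1, 11.9]
width: 0.0001
t: 42.3
eef_pos: [0.5483, 0.0261, 0.1087]
ee_rot: [-3.14, -0.003, -0.306]
force: [-12.3, 4.6, 27.5]
width: 0.0008
```

```bash
python3 -m inch '1 0 0 -0.1 0 0 0;1 -0.1 0 -0.25 0 0 0;1 -0.25 0 -0.4 0 0 0;0.4 -0.25 0 -0.5 0 0 0;0.4 -0.25 0 -0.5 0 0 0'
python3 - <<'E'
from h import *
f=snap("wrist");a=arms(f,zoff=.06)
crop(f,"w25c.png",140,420,0,210,2.8)
go(.65,-.0065,.255,-77.6)
E
```

```text
t: 42.8
eef_pos: [0.4779, 0.0494, 0.2621]
ee_rot: [-3.134, -0.01, -0.305]
force: [0.4, -0.1, -0.2]
width: 0.0114
org [0.5659 0.0199] yaw -17.68 padz 0.0494 rect [26.8 28.9] 72.7 n 870 995 lat [-0.006   0.0058] tend(-.100) -0.1062 GRIP [0.4945 0.0426]
org [ 0.5835 -0.0647] yaw 42.69 padz 0.0493 rect [30.3 27.9] 40.9 n 765 914 lat [-0.0062  0.0067] tend(-.100) -0.1056 GRIP [ 0.5284 -0.1155]
t 42.85 pos [0.4773 0.0492 0.2592] rpy [-179.65   -0.38  -17.49] q [ 0.51  0.   -0.36  0.   -1.2   0.75] F [-0.5 -0.3 -1.3] w 0.015
shift [0.6047 0.0043 0.018 ] rot [-0.0085 -0.0027  1.0018]
```

View pics/w25c.png

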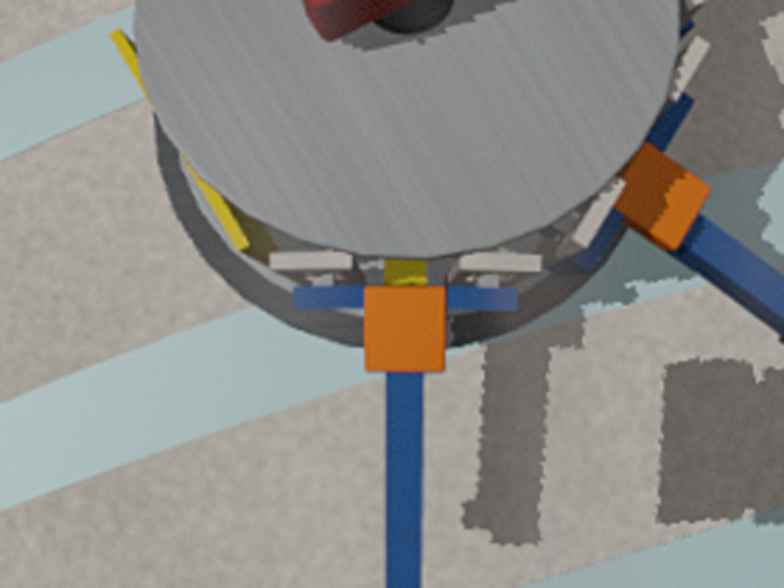

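```bash
python3 -m inch '0.4 0.607 0.003 0 0 0 1;0.4 0.607 0.003 0 0 0 1;0.4 0.607 0.003 0 0 0 1;0.4 0.607 0.003 0 0 0 1;0.4 0.607 0.003 0 0 0 1;0.4 0.607 0.003 0 0 0 1;0.4 0.607 0.003 0 0 0 1;0.4 0.607 0.003 0 0 0 1;0.4 0.607 0.003 0 0 0 1'
python3 -c "
from h import *
go(.65,-.0065,.171,-77.6)
f=snap('wrist');cv2.imwrite('pics/w26.png',f['img'][:,:,::-1])"
```

```text
t: 43.75
eef_pos: [0.6496, -0.0077, 0.2544]
ee_rot: [3.141, 0.0, -1.35]
force: [-0.1, -0.2, 0.0]
width: 0.0522
t 43.75 pos [ 0.6496 -0.0077  0.2544] rpy [179.97   0.   -77.34] q [ 0.29  0.3  -0.01 -0.   -1.26 -0.07] F [-0.1 -0.2  0. ] w 0.0522
shift [-0.0037 -0.0024  0.2779] rot [0.0005 0.     0.0044]
```

View pics/w26.png

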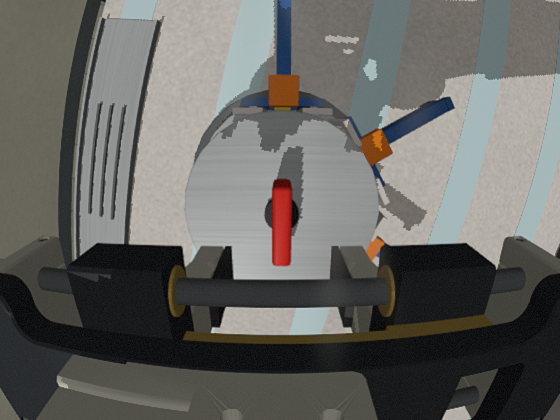

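```bash
python3 -m inch '0.4 -0.003 -0.002 0.14 0 0 0.004;0.4 -0.003 -0.002 0.275 0 0 0.004;0.4 -0.003 -0.002 0.275 0 0 0.004;1 -0.003 -0.002 0.275 0 0 0.004;1 -0.003 -0.002 0.275 0 0 0.004;1 -0.003 -0.002 0.275 0 0 0.004;1 -0.003 -0.002 0.275 0 0 0.004;1 -0.003 -0.002 0.275 0 0 0.004;1 -0.003 -0.002 0.275 0 0 0.004;1 -0.003 -0.002 0.275 0 0 0.004' 25
python3 -m inch '1 0 0 0 0 0 -0.12;1 0 0 0 0 0 -0.25;1 0 0 0 0 0 -0.4;1 0 0 0 0 0 -0.53;1 0 0 0 0 0 -0.66;1 0 0 0 0 0 -0.79;1 0 0 0 0 0 -0.91;1 0 0 0 0 0 -1;1 0 0 0 0 0 -1;1 0 0 0 0 0 -1'
python3 -m inch '0.4 0 0 0 0 0 0;0.4 0 0 0 0 0 0;0.4 0 0 0 0 0 0;0.4 0 0 0 0 0 0;0.4 0 0 -0.1 0 0 0;0.4 0 0 -0.2 0 0 0;0.4 0 0 -0.4 0 0 0;0.4 0 0 -0.4 0 0 0;0.4 0 0 -0.4 0 0 0'
python3 - <<'E'
from h import *
f=snap("wrist");cv2.imwrite("pics/w27.png",f["img"][:,:,::-1]);a=arms(f,zoff=.06)
go(.45,.05,.36,-17.6)
E
```

```text
t: 44.8
eef_pos: [0.6493, -0.0069, 0.173]
ee_rot: [3.141, -0.0, -1.358]
force: [-5.1, 0.7, 5.6]
width: 0.0141
t: 45.8
eef_pos: [0.6494, -0.0069, 0.1729]
ee_rot: [3.141, 0.001, -0.311]
force: [-5.0, 0.8, 5.5]
width: 0.0139
t: 46.7
eef_pos: [0.6514, -0.0065, 0.2954]
ee_rot: [-3.139, -0.005, -0.311]
force: [0.7, -0.1, -0.4]
width: 0.0529
org [ 0.5782 -0.0681] yaw 50.84 padz 0.0491 rect [16.9 26.4] 44.2 n 245 83 lat [-0.0026  0.0048] tend(-.100) -0.0453 GRIP [ 0.5308 -0.1263]Traceback (most recent call last):
  File "<stdin>", line 2, in <module>
  File "h.py", line 58, in arms
    lb=hc.fcluster(hc.linkage(b[:,:2]),.012,'distance');near=lb[np.argmin(np.hypot(*(b[:,:2]-c).T))];b=b[lb==np.bincount(lb[np.hypot(*(b[:,:2]-c).T)<.06]).argmax()]
                                                                                                             ~~~~~~~~~~~~~~~~~~~~~~~~~~~~~~~~~~~~~~~~~~~~~~~~~~~~^^
ValueError: attempt to get argmax of an empty sequence
```

View pics/w27.png

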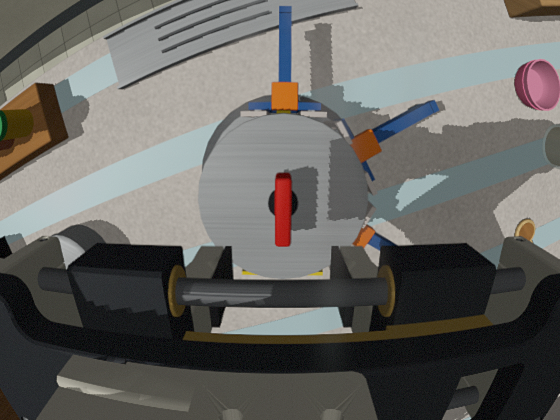

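```bash
python3 -m inch '0.4 -0.1 0 -0.2 0 0 0;0.4 -0.7 0 -0.3 0 0 0;0.4 -0.7 0 -0.3 0 0 0;0.4 -0.7 0 -0.3 0 0 0;0.4 -0.7 0 -0.3 0 0 0;0.4 -0.7 0 -0.3 0 0 0;0.4 -0.7 0 -0.3 0 0 0;0.4 -0.7 0 -0.3 0 0 0'
python3 - <<'E'
from h import *
f=snap("wrist");cv2.imwrite("pics/w28.png",f["img"][:,:,::-1])
P=cloud(f);hsv=cv2.cvtColor(f["img"],cv2.COLOR_RGB2HSV).astype(int)
y=(hsv[...,0]>22)&(hsv[...,0]<34)&(hsv[...,1]>120)&(P[...,2]>.06)&(P[...,2]<.16)&(np.hypot(P[...,0]-.649,P[...,1])<.12)
q=P[y][:,:2]
if len(q)>20:
    vx,vy,x0,y0=cv2.fitLine(q.astype(np.float32),cv2.DIST_HUBER,0,.001,.001).ravel();print("board n",len(q),q.mean(0),"normal yaw",(np.degrees(np.arctan2(vy,vx))-90+90)%180-90)
r=((hsv[...,0]<6)|(hsv[...,0]>174))&(hsv[...,1]>120)&(abs(P[...,2]-.198)<.005)&(np.hypot(P[...,0]-.649,P[...,1])<.06);q=P[r][:,:2]
if len(q)>20:
    vx,vy,x0,y0=cv2.fitLine(q.astype(np.float32),cv2.DIST_HUBER,0,.001,.001).ravel();print("knob n",len(q),q.mean(0),np.degrees(np.arctan2(vy,vx)))
g=snap("scene");crop(g,"s28.png",170,330,130,280,5);t=snap("top");crop(t,"t28.png",120,440,90,310,2.5)
go(.45,.05,.38,-17.6)
E
```

```text
t: 47.55
eef_pos: [0.4503, 0.0576, 0.3812]
ee_rot: [3.14, 0.001, -0.311]
force: [0.4, 0.2, 0.5]
width: 0.0524
board n 537 [0.5706 0.0164] normal yaw -18.072487
knob n 302 [ 0.6326 -0.0012] -16.06835
t 47.7 pos [0.4507 0.0574 0.381 ] rpy [179.89   0.1  -17.89] q [ 0.56 -0.08 -0.17 -0.   -1.49  0.7 ] F [-0.1  0.4 -0.4] w 0.0522
shift [0.0054 0.0242 0.0034] rot [ 0.0019  0.0017 -0.0048]
```

View pics/w28.png

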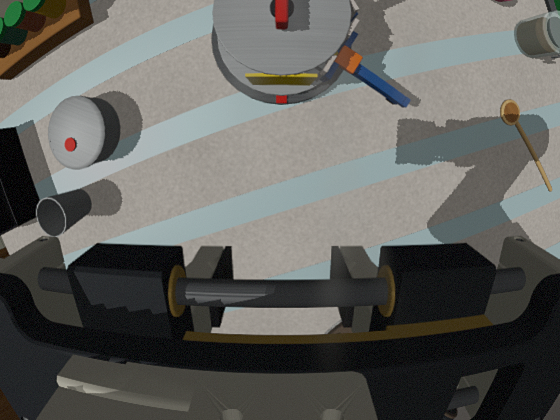

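View pics/s28.png

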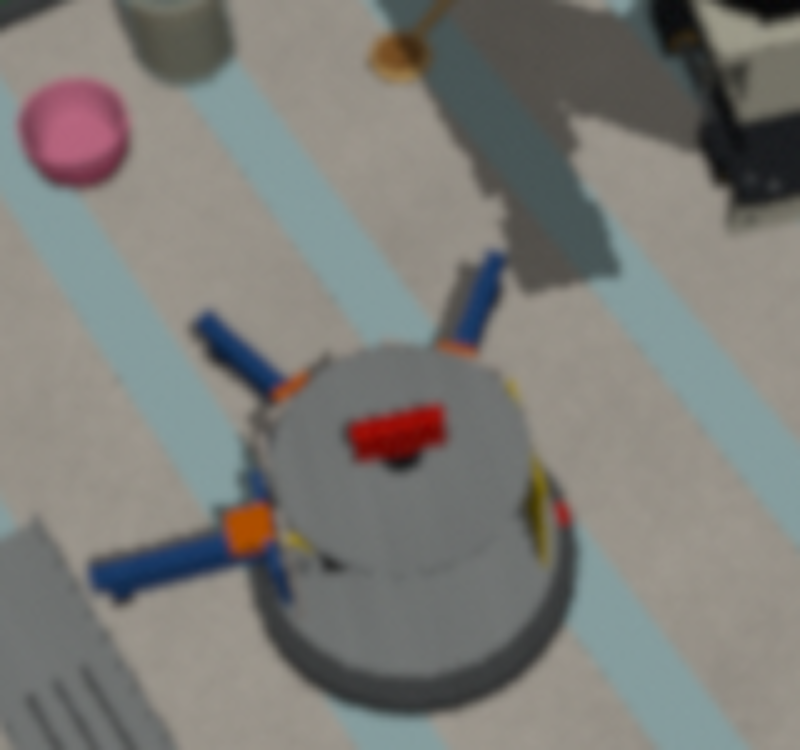

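View pics/t28.png

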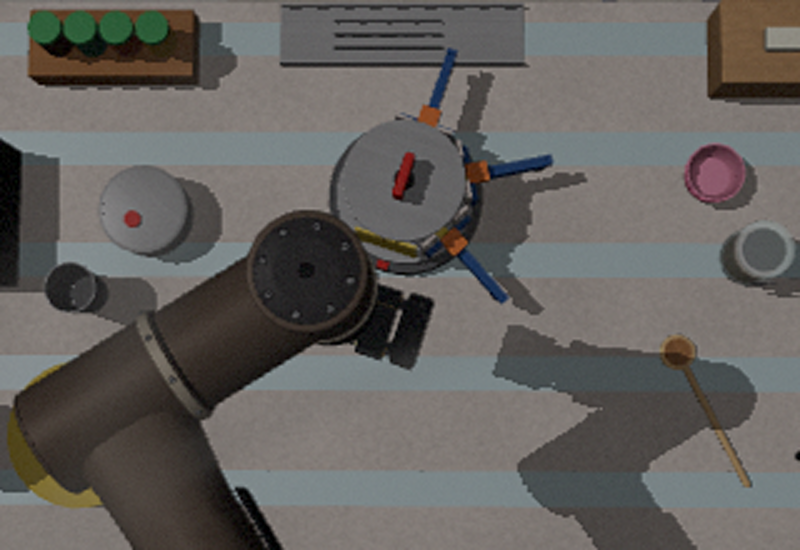

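Run:
```python
from h import *
for n in("top","scene"):
    f=snap(n);P=cloud(f);h=cv2.cvtColor(f["img"],cv2.COLOR_RGB2HSV).astype(int)
    m=(h[...,0]>5)&(h[...,0]<18)&(h[...,1]>150)&(P[...,2]>.09)&(np.hypot(P[...,0]-.649,P[...,1])<.14)
    O=P[m];lab=hc.fcluster(hc.linkage(O[:,:2]),.02,'distance')
    for l in set(lab):
        o=O[lab==l]
        if len(o)>6:
            v=o.mean(0)[:2]-[.65,-.0068];print(n,len(o),o.mean(0),"padz med",np.median(o[:,2]).round(4),"r(.100)",np.hypot(*v).round(4),"ang",np.degrees(np.arctan2(v[1],v[0])).round(1))
```

```text
top 51 [ 0.746  -0.0395  0.1104] padz med 0.1103 r(.100) 0.1014 ang -18.8
top 67 [ 0.5703 -0.074   0.1093] padz med 0.1087 r(.100) 0.1042 ang -139.9
top 69 [ 0.6673 -0.1064  0.1083] padz med 0.108 r(.100) 0.1011 ang -80.2
scene 73 [ 0.7477 -0.0381  0.1074] padz med 0.1076 r(.100) 0.1026 ang -17.8
scene 11 [ 0.6733 -0.1162  0.108 ] padz med 0.1078 r(.100) 0.1118 ang -78.0
```

All three pads read about 110 mm high and 100 mm from the axis, as they should at home. The board is at the front, so I'm handing the job in.

```bash
python3 -c "
from station import arm
print(arm.job_done())"
```

```text
the job is handed in; nothing more can be done
None
```

All three blue serving arms are hung in bays 0, 1 and 2. The stand is turned to its last click with the yellow board facing the front, and I handed the job in at about 48 s.

- **Arms:** each one was hooked in while its bay was at the front, lowered to home height in the grip, released, then pressed on the pad until it stopped. At about 27–30 N the finger tips stood 108.7 mm above the table each time. The last pad readings were 108–110 mm high (110 expected) and about 101–104 mm from the axis (100 expected). One scene-camera reading, with few pixels and partly hidden, gave 112 mm from the axis. The scene camera gave no usable reading for the pad at −140°, so only the top camera checked that one.
- **Catches:** I did not see any catch fully out over its toe, because the pads and plates hide them. That they are locked is inferred from the arm heights and the firm stop when pressed.
- **Turret:** the board's face is at −18.1° against the stand's front at about −17.6°, within tolerance. The knob reads about −16°, but only partly in view.
- **Other checks:** the middle arm loaded was knocked a few centimetres aside during the run, so I located it again before picking it up. The bystanders look unmoved in the last pictures, except that the yellow plate was mostly hidden by the robot. The robot was clear of everything when I handed in.

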